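Feel the hidden isolator, then clip the reach rod away

ROBOT

A 7-joint arm with a two-finger parallel gripper is mounted at the origin on the work surface. World frame = base frame: x ahead of the robot, y to its left, z up, the work surface at z = 0. Lengths are in m, angles in rad, forces in N, time in s.
With the tool pointing down it reaches from about 0.4 to 0.85 m from the base axis. Payload 4.5 kg.
Tool frame: the origin (TCP) lies midway between the tips of the shut fingers; the grasp point (between the pads) lies 19 mm behind it; z points along the fingers, y is the direction in which the jaws open and shut (so a half turn about z gives the same grasp; the last joint's range is limited). The gripper opens to 88 mm and grips with 3 to 60 N. Pads are 18 mm wide; open, the fingers measure 123 mm over their backs; the gripper's body (75 mm by 187 mm) begins 45 mm behind the grasp point.
Start: joints at [0.034, 0.689, -0.195, 1.565, 0.157, 0.902, -0.215], TCP at [0.625, 0, 0.239] pointing down, gripper open.
Joint ranges: [-3.01, 3.01], [-0.46, 2.08], [-1.47, 1.51], [0.13, 2.56], [-1, 4.14], [0.04, 2.09], [-2.66, 2.66]. Speed limits (rad/s): [2.57, 2.57, 3.14, 3.14, 3.14, 3.14, 3.14].

INTERFACE

Orientations are given as a unit quaternion [x, y, z, w].
In Python, from plant import r gives the robot as it stands.
- The arm moves only by the tool play_rows, never from a script. Its argument "targets" is a list of rows, each an object of numbers: "jaw": the closure, from 0 (fully open) to 1 (shut); "dx", "dy", "dz": the shift along the tool's x, y, z in m; "yaw": the turn about the tool's z in rad. A call has exactly 5 rows; each row shifts and turns the pose as measured when the row begins, along the tool's axes as they then stand; what a row does not reach is not made up. A row lasts 1/10 s, in which the tool goes at most 50 mm and 8.59 degrees, less where a joint would pass 70% of its speed; a pose out of reach is approached as far as the arm can. A call with a gripper value outside its range is refused whole. The fingers move at their own pace and stop on an object; "squeeze" is the grip in N (left out, the last holds). Time passes only in rows, so rows that do not move let the fingers close, or fill a call up. It gives the time, the measured TCP pose, the force and the opening at its end, in the units of the state.
- r.get_state(): the state, without advancing time (a new reading comes with each control period).
- r.snapshot(name): name is "scene" or "side" or "wrist"; returns a dict with "frame" (400x640x3 uint8, red, green, blue), "z_map" (400x640 float32, m along the optical axis (not along the pixel's ray), 0 where there is no reading), "mtx" (3x3 intrinsics, pixels), "position" and "orientation" of the camera in the world; the wrist camera has in their place "T_tool_cam" (4x4, takes a point from camera to tool coordinates, whose origin is the TCP and whose axes are the flange's). Camera axes: x right, y up, looking along -z (the intrinsics and any distortion apply to the point x, -y, -z); pixel columns grow to the right and rows downward; lengths in m; the calibration is good to about 2 mm. A picture is of the moment at which its call begins: read the wrist's pose just before it.
- r.finish_job(): hands the job in, once; it reports no verdict.
The state is a dict: "clock": time; "q": joint angles; "qd": joint speeds; "joint_torque": joint torques, N m; "tool_pos": TCP position; "eef_rot": TCP orientation; "contact_force": force on the tool from outside, world axes, zero at the start; "moment": the same for the moment, N m; "opening": opening from 0.0 (shut) to 1.0 (fully open).
Only numpy, scipy, OpenCV 4.12 (cv2) and the standard library are available. Lean on these libraries where they do the work, as an engineer would, in place of code of your own. Each camera call takes 0.05 s, during which the arm holds its last target.

TASK

Take the reach rod and feel with its tip, through the slot in the blue switch box, which way the hidden toggle stands: if it leans right (off), push it over to the left (on); if it is already on, just touch it and leave it on. Use only the rod on the toggle and do not force it against its stop. Then lay the rod down on the bench, let go, take it afresh and press it sideways into both spring clips of the rail until it snaps fully home, without disturbing the bottle, the tin or the jug.

Things in the scene. Friction and masses are not known exactly. Their poses are not given: they have to be found in the camera images.
- switchbox: Blue metal switch box fixed to the bench, 120 deep (x) x 150 wide (y) x 170 mm high, hollow, walls 5 mm, closed on top. Origin: centre of its underside; x points into the box, away from the robot, y to the left seen from the robot. Its front face (x = -60 mm) has a slot, with a visor plate over it that juts out 25 mm at 94 mm above the bench; a toggle is hidden inside
- slot (a point): Centre of the slot in the box's front face, in the plane of that face, 60 mm above the bench. Slot 124 mm wide (y) x 60 mm high (30 to 90 mm above the bench). x points inward. With the rod level at this height, its tip 58 mm inside, swept from right to left, its axis meets an off toggle at about y = -31 (+-6) mm from here, an on toggle at about y = -2 (+-6) mm
- paddle (a point): Fixed point of the box, 45 mm inside the slot, 60 mm up: front of the hidden toggle's paddle were it upright and central. The paddle, 8 thick, 20 deep (x), 60 mm tall, stands on a pivot along x 20 mm above the bench, 0.35 rad over to the left (+y) = on, or right = off; the pivot is up to 6 mm left or right of here, not told. Says nothing of the state
- box_top (a point): Centre of the box's closed top, 170 mm up. How the toggle behaves: it is a top-heavy tumbler. About 4 N sideways at 60 mm height starts it, less and less is needed, and past upright (about 18 mm of push) it falls over to the other side by itself in under 0.5 s. At the end stop it gives only 1 to 3 mm; more than 15 N against it when on is too much
- rod_handle (a point): Centre of the wooden handle of the reach rod, half-way up. Handle 18 x 18 mm square, 70 mm long. The loose rod (about 0.12 kg, 225 mm long) lies flat on the bench, its axis 9 mm up; the point's x axis points along the rod towards the tip
- rod_mid (a point): Middle of the bare part of the rod's round steel shaft (12 mm diameter, 140 mm long, from handle to tip block), on the axis; 105 mm from the handle's centre and 85 mm from the tip's end. x axis towards the tip
- rod_tip (a point): End face of the black rubber tip block (18 x 18 mm square, 15 mm long), on the rod's axis, 190 mm from the handle's centre. x axis along the rod, outward
- rail_seat (a point): Where the middle of the shaft belongs when the rod is home in the clip rail: 36 mm above the bench, midway between the two clips. Rail: aluminium plate 150 x 60 x 6 mm fixed to the bench. x along the rail and the rod (which may point either way), y across. Hold the shaft between the clips, where 68 mm of length is free for fingers
- clip (a point): Centre of one of the two spring-steel clips, 40 mm from the seat along the rail's +x; its twin is 40 mm the other way. Each clip is 12 mm long and opens upward, its flared lips reach 56 mm above the bench. The shaft pressed straight down, about 5 to 15 N in all, snaps under the lips; home, its axis is at this height, 36 mm
- bottle: Brown glass bottle with crown cap, 60 mm diameter, 225 high, bystander; origin at the centre of its underside
- tin: Plain metal tin, 80 mm diameter, 75 high, bystander; origin at the centre of its underside
- jug: White plastic handled jug, 96 mm diameter, 130 high, bystander; origin at the centre of its underside
Things that resemble listed ones, but are neither listed nor needed, are in the scene too. What is shaped like the part that bears rod_handle but pink or purple is not meant.

How it is judged:
By the outcome, as a careful person would: the job done as asked, in the order asked, and still so for the second after the job is handed in, with the robot touching nothing.
It also fails if it takes over 59 s, if anything falls off the work surface, if the arm or the gripper's body presses on something with over 40 N, if the wrist force passes 120 N, or if a joint passes its speed limit or range.

## Working session

There is one attempt and no reset: what is moved stays moved. The work goes in short steps, Python scripts to look and compute and a tool call to move; the robot and the scene stay as the last step left them, time stands still between calls to the robot, and variables do not carry over. Pictures are saved under pics/ and viewed, and the job is handed in when it is done.

Besides the shell and the picture viewer there is one more tool, called after "Request:" by a JSON object that holds its "name" and its "arguments". play_rows: Moves the arm, as the interface text tells. Its arguments: {"type":"object","properties":{"targets":{"type":"array"},"squeeze":{"type":"number"}},"required":["targets"]}

```bash
ls; mkdir -p pics
python3 - <<'E'
from plant import r
import cv2,numpy as np
s=r.get_state();print({k:np.round(v,3).tolist() for k,v in s.items()})
for n in ["scene","side","wrist"]:
    d=r.snapshot(n); cv2.imwrite(f"pics/{n}0.png",d["frame"][:,:,::-1]); np.savez(f"pics/{n}0.npz",**d)
    print(n,{k:np.round(v,4).tolist() for k,v in d.items() if k not in("frame","z_map")})
E
```

```text
pics
{'clock': 0.0, 'q': [0.034, 0.69, -0.195, 1.566, 0.157, 0.903, -0.215], 'qd': [0.002, 0.002, 0.0, 0.0, -0.001, -0.0, -0.002], 'joint_torque': [0.0, -52.757, -1.267, -15.343, -0.053, 0.007, 0.0], 'tool_pos': [0.624, -0.0, 0.238], 'eef_rot': [0.707, 0.707, -0.001, -0.001], 'contact_force': [-0.011, 0.927, 0.63], 'moment': [-0.048, -0.016, 0.023], 'opening': 1.003}
scene {'mtx': [[433.7651, 0.0, 319.8824], [0.0, 433.7651, 203.8998], [0.0, 0.0, 1.0]], 'position': [1.1901, 0.3601, 1.2365], 'orientation': [0.1382, 0.2391, 0.843, 0.4616]}
side {'mtx': [[440.6975, 0.0, 322.45], [0.0, 440.6975, 199.1048], [0.0, 0.0, 1.0]], 'position': [0.3507, 0.8727, 1.0985], 'orientation': [-0.0382, 0.3618, 0.9232, -0.1238]}
wrist {'mtx': [[348.9968, 0.0, 319.725], [0.0, 348.9968, 200.9609], [0.0, 0.0, 1.0]], 'T_tool_cam': [[-0.0006, 0.9611, 0.2761, 0.0708], [1.0, 0.0002, 0.0017, 0.0012], [0.0016, 0.2761, -0.9611, -0.1467], [0.0, 0.0, 0.0, 1.0]]}
```

View pics/scene0.png

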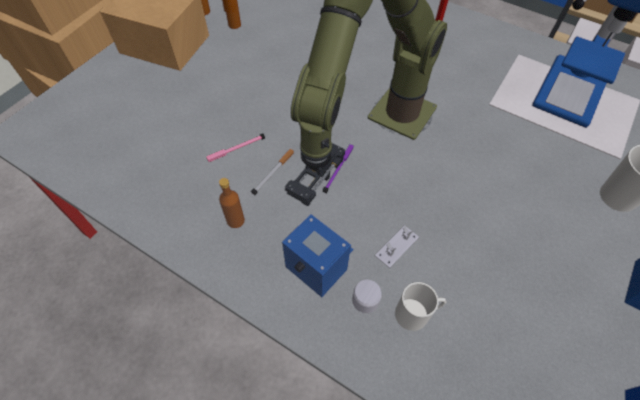

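View pics/side0.png

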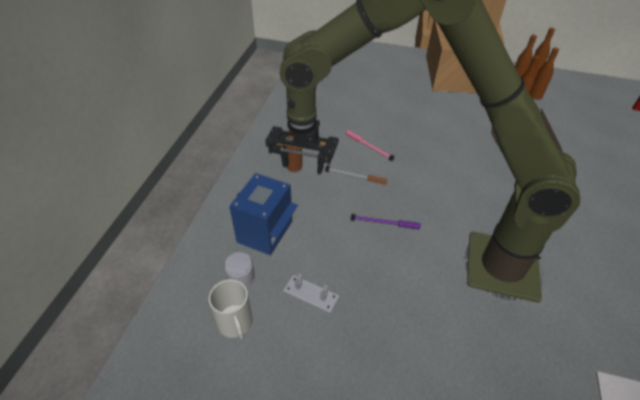

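View pics/wrist0.png

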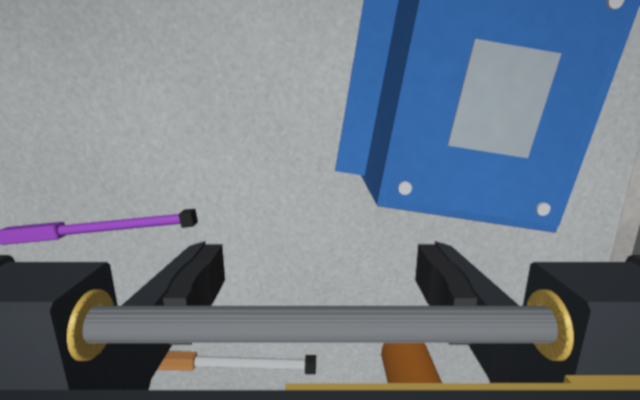

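The scene view shows the blue box at about (317,253), the real rod with its brown handle at (272,172), the rail at (397,247), the bottle at (232,205), the tin at (367,294) and the jug at (417,305). The pink and purple rods are decoys. Next I'll measure.

```bash
cat > h.py <<'E'
import numpy as np,cv2
from scipy.spatial.transform import Rotation as R
def load(n): return dict(np.load(f"pics/{n}.npz"))
def pose(d,s=None):
    if "position" in d: return R.from_quat(d["orientation"]).as_matrix(),d["position"]
    T=d["T_tool_cam"];Rt=R.from_quat(s["eef_rot"]).as_matrix()
    return Rt@T[:3,:3],Rt@T[:3,3]+s["tool_pos"]
def rays(d,uv,s=None):
    uv=np.atleast_2d(uv).astype(float);K=d["mtx"];Rm,p=pose(d,s)
    c=np.c_[(uv[:,0]-K[0,2])/K[0,0],-(uv[:,1]-K[1,2])/K[1,1],-np.ones(len(uv))]
    return p,c@Rm.T
def plane(d,uv,z,s=None):
    p,v=rays(d,uv,s);return p+v*((z-p[2])/v[:,2])[:,None]
def depth(d,uv,s=None):
    p,v=rays(d,uv,s);uv=np.atleast_2d(uv).astype(int)
    return p+v*d["z_map"][uv[:,1],uv[:,0]][:,None]
def cloud(d,s=None):
    h,w=d["z_map"].shape;u,v=np.meshgrid(np.arange(w),np.arange(h))
    P=depth(d,np.c_[u.ravel(),v.ravel()],s).reshape(h,w,3);P[d["z_map"]==0]=np.nan;return P
def proj(d,X,s=None):
    Rm,p=pose(d,s);c=(np.atleast_2d(X)-p)@Rm;K=d["mtx"]
    return np.c_[K[0,0]*c[:,0]/-c[:,2]+K[0,2],K[1,1]*-c[:,1]/-c[:,2]+K[1,2]]
E
python3 - <<'E'
from h import *
np.set_printoptions(precision=4,suppress=True)
s0=dict(tool_pos=np.array([.624,0,.238]),eef_rot=[.707,.707,-.001,-.001])
for n in ["scene0","side0","wrist0"]:
    d=load(n);s=s0 if "wrist" in n else None
    P=cloud(d,s);hsv=cv2.cvtColor(d["frame"],cv2.COLOR_RGB2HSV)
    print(n,"bench z",np.nanmedian(P[:,:,2][(abs(P[:,:,2])<.02)]))
    m=(hsv[:,:,0]>100)&(hsv[:,:,0]<125)&(hsv[:,:,1]>150)&(abs(P[:,:,2]-.17)<.012)&(P[:,:,0]>.4)&(P[:,:,0]<1)
    cs,_=cv2.findContours(m.astype(np.uint8),cv2.RETR_EXTERNAL,cv2.CHAIN_APPROX_NONE)
    if cs:
        c=max(cs,key=cv2.contourArea);q=plane(d,c[:,0],.17,s)[:,:2].astype(np.float32)
        print(" boxtop",len(c),cv2.minAreaRect(q*1000), 'touch edge',c[:,0].min(0),c[:,0].max(0))
    # all objects above bench
    m=((P[:,:,2]>.006)&(P[:,:,2]<.25)&(P[:,:,0]>.35)&(P[:,:,0]<1.05)&(abs(P[:,:,1])<.5)).astype(np.uint8)
    k,l,st,ce=cv2.connectedComponentsWithStats(m)
    for i in range(1,k):
        if st[i,4]>40:
            Q=P[l==i];print("  ",st[i],ce[i].round(0),np.median(d["frame"][l==i],0),"mean",Q.mean(0),"min",Q.min(0),"max",Q.max(0))
E
```

```text
scene0 bench z 0.00018267836184271413
 boxtop 144 ((734.7948608398438, 74.90557098388672), (148.14840698242188, 119.22227478027344), 81.29303741455078) touch edge [284 216] [349 276]
   [206 133  59  28 263] [232. 148.] [186. 130. 152.] mean [ 0.5046 -0.4309  0.014 ] min [ 0.3921 -0.4934  0.0061] max [ 0.5932 -0.3667  0.024 ]
   [250 148  44  46 253] [273. 169.] [141. 126. 126.] mean [ 0.5033 -0.2509  0.0143] min [ 0.3955 -0.2684  0.006 ] max [ 0.6201 -0.2387  0.0258]
   [322 163  20  30 129] [330. 179.] [111.  65. 132.] mean [ 0.4427 -0.0537  0.0372] min [ 0.3512 -0.0713  0.0061] max [0.5821 0.0099 0.2484]
   [218 177  26  51 798] [230. 204.] [109.  69.  43.] mean [ 0.7424 -0.2285  0.1205] min [ 0.6505 -0.3785  0.0066] max [ 0.7636 -0.2084  0.2299]
   [ 282  214   71   83 3534] [316. 254.] [ 50.  83. 137.] mean [0.748  0.0817 0.1398] min [ 0.654  -0.0121  0.0061] max [0.8113 0.1541 0.1768]
   [376 226  42  40 498] [397. 245.] [162.  161.  172.5] mean [0.5349 0.2481 0.0168] min [0.4545 0.2051 0.006 ] max [0.6061 0.2887 0.0627]
   [352 279  29  34 768] [366. 296.] [164. 162. 175.] mea
[... 2026 characters left out ...]
24 1350] [141. 222.] [141.  77. 171.] mean [ 0.4224 -0.0598  0.0152] min [ 0.35   -0.0736  0.006 ] max [ 0.4829 -0.0463  0.0213]
   [183 240  42  51 615] [211. 257.] [39. 39. 42.] mean [0.5775 0.0051 0.2446] min [ 0.5672 -0.0095  0.2373] max [0.5813 0.0112 0.25  ]
   [415 240  43  52 649] [428. 257.] [40. 40. 42.] mean [0.6722 0.0051 0.2445] min [ 0.6683 -0.009   0.2372] max [0.6826 0.011  0.25  ]
   [ 381  343   61   40 2009] [408. 363.] [125.  77.  31.] mean [ 0.725  -0.2177  0.0513] min [ 0.7015 -0.2439  0.0068] max [ 0.7591 -0.2095  0.0871]
   [ 157  351  159   23 1890] [234. 362.] [167. 155. 156.] mean [ 0.5146 -0.2487  0.0146] min [ 0.4172 -0.2638  0.006 ] max [ 0.6178 -0.239   0.0211]
```

Run:
```python
from h import *
for n,(x,y,w,hh) in dict(scene0=(230,130,220,200),side0=(200,120,240,220)).items():
    f=load(n)["frame"][y:y+hh,x:x+w,::-1]
    cv2.imwrite(f"pics/{n}_c.png",cv2.resize(f,None,fx=2.7,fy=2.7,interpolation=cv2.INTER_CUBIC))
```

```text
(no output)
```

View pics/scene0_c.png

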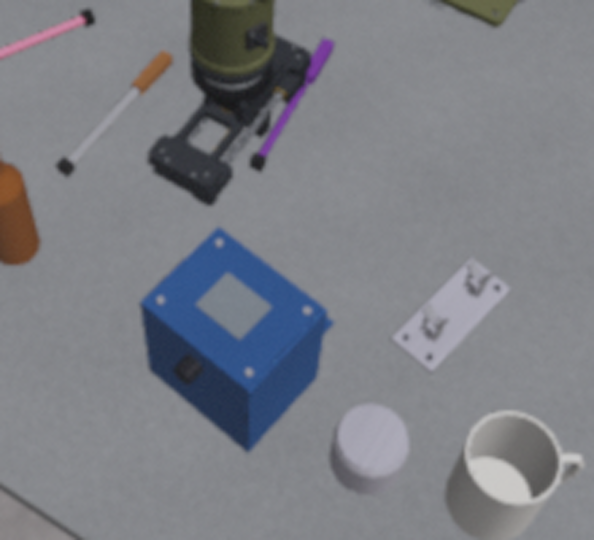

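View pics/side0_c.png

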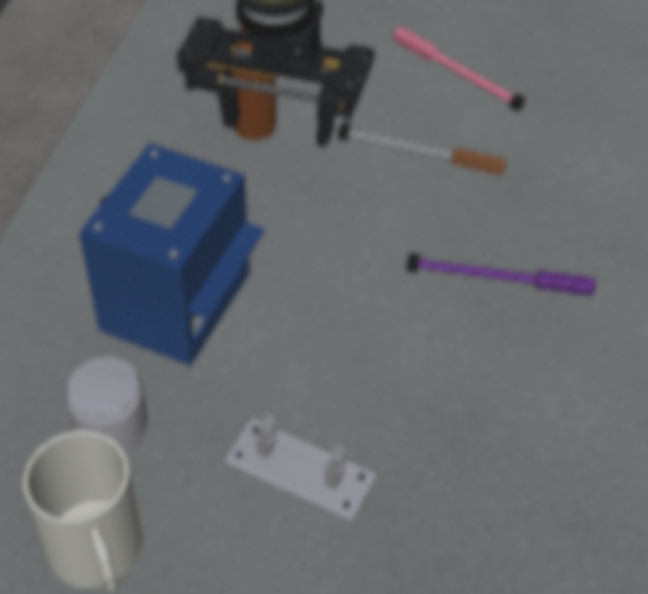

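Run:
```python
from h import *
np.set_printoptions(precision=4,suppress=True)
s0=dict(tool_pos=np.array([.624,0,.238]),eef_rot=[.707,.707,-.001,-.001])
for n in ["scene0","side0","wrist0"]:
    d=load(n);s=s0 if "wrist" in n else None
    P=cloud(d,s)
    # rod region: components by height
    m=(P[:,:,2]>.005)&(P[:,:,2]<.03)&(P[:,:,0]>.37)&(P[:,:,0]<.65)&(P[:,:,1]<-.22)&(P[:,:,1]>-.28)
    v,u=np.nonzero(m);X=plane(d,np.c_[u,v],.012,s)[:,:2]
    vx,vy,cx,cy=cv2.fitLine(X.astype(np.float32),cv2.DIST_HUBER,0,.001,.001).ravel()
    if vx<0:vx,vy=-vx,-vy
    t=(X-[cx,cy])@[vx,vy];print(n,"yaw",np.arctan2(vy,vx),"ends",t.min(),t.max(),t.max()-t.min())
    print(" handle end",np.array([cx,cy])+t.min()*np.array([vx,vy])," tip",np.array([cx,cy])+t.max()*np.array([vx,vy]))
    b=d["frame"][v,u].sum(1)<120
    if b.any(): print(" black",X[b].mean(0),b.sum())
    hs=cv2.cvtColor(d["frame"],cv2.COLOR_RGB2HSV)[v,u];o=(hs[:,1]>90)&(hs[:,0]<20)&(hs[:,2]>60)
    print(" brown",X[o].mean(0),X[o].min(0),X[o].max(0))
    # rail
    m=(P[:,:,2]>.003)&(P[:,:,2]<.012)&(P[:,:,0]>.44)&(P[:,:,0]<.63)&(P[:,:,1]>.2)&(P[:,:,1]<.3)
    v,u=np.nonzero(m)
    if len(v)>50:
        X=plane(d,np.c_[u,v],.006,s)[:,:2];print(" rail",cv2.minAreaRect((X*1000).astype(np.float32)))
    m=(P[:,:,2]>.02)&(P[:,:,2]<.07)&(P[:,:,0]>.44)&(P[:,:,0]<.63)&(P[:,:,1]>.2)&(P[:,:,1]<.3)
    k,l,st,ce=cv2.connectedComponentsWithStats(m.astype(np.uint8))
    for i in range(1,k):
        if st[i,4]>15: Q=P[l==i];print(" clip",st[i],np.median(Q,0),Q.min(0),Q.max(0))
```

```text
scene0 yaw -0.032769732 ends -0.10521832776026646 0.15368099204912727 0.25889931980939374
 handle end [ 0.3854 -0.2482]  tip [ 0.6442 -0.2567]
 brown [ 0.4295 -0.2477] [ 0.3951 -0.2574] [ 0.4629 -0.2382]
 rail ((535.9522094726562, 250.2618408203125), (188.08877563476562, 98.83615112304688), 0.2787132263183594)
 clip [402 226  11  12  63] [0.4914 0.2521 0.0448] [0.4824 0.2395 0.0226] [0.4995 0.2696 0.0594]
 clip [386 242  10  13  67] [0.571  0.2365 0.0413] [0.5609 0.2222 0.0203] [0.5782 0.2533 0.0627]
side0 yaw -0.026978513 ends -0.10097116534404434 0.12289192882094198 0.22386309416498631
 handle end [ 0.3937 -0.2431]  tip [ 0.6175 -0.2492]
 black [ 0.6106 -0.2515] 1
 brown [ 0.4271 -0.2442] [ 0.3955 -0.2566] [ 0.46   -0.2308]
 rail ((534.61962890625, 257.2982482910156), (84.6830825805664, 190.2207794189453), 82.8509521484375)
 clip [294 273   9  15  74] [0.5663 0.2374 0.0426] [0.5601 0.2265 0.0201] [0.5766 0.2554 0.0577]
 clip [320 284   9  15  75] [0.4888 0.254  0.0423] [0.4808 0.2414 0.0205] [0.4977 0.272  0.0595]
wrist0 yaw -0.02372875 ends -0.09985175220402577 0.10447720863199539 0.20432896083602115
 handle end [ 0.4137 -0.2485]  tip [ 0.6179 -0.2534]
 black [ 0.6119 -0.2473] 63
 brown [ 0.4417 -0.2497] [ 0.4148 -0.2624] [ 0.465  -0.2347]
```

Rod: handle centre is near (0.4285, -0.2475), yaw about -0.025, and the measured length of 0.224 matches the 225 mm given. I'll move above the handle first.

Request:
{"name": "play_rows", "arguments": {"targets": [{"jaw":0,"dx":-0.035,"dy":-0.025},{"jaw":0,"dx":-0.035,"dy":-0.025},{"jaw":0,"dx":-0.035,"dy":-0.025},{"jaw":0,"dx":-0.035,"dy":-0.025},{"jaw":0,"dx":-0.035,"dy":-0.025}]}}

```text
invalid input
```

Request:
{"name": "play_rows", "arguments": {"targets": [{"jaw":0.2,"dx":-0.035,"dy":-0.025,"yaw":-0.15},{"jaw":0.4,"yaw":-0.15},{"jaw":0.4,"yaw":-0.15},{"jaw":0.4,"yaw":-0.15},{"jaw":0.4,"yaw":-0.15}]}}

```text
invalid input
```

Request:
{"name": "play_rows", "arguments": {"targets": [{"jaw":0.4,"yaw":-0.15},{"jaw":0.4,"yaw":-0.15},{"jaw":0.4,"yaw":-0.15},{"jaw":0.4,"yaw":-0.15},{"jaw":0.4,"yaw":-0.15}]}}

```text
invalid input
```

```bash
cat > go.py <<'E'
from h import *
from plant import r
np.set_printoptions(precision=4,suppress=True)
def rel(goal,ang,s=None):
    """goal xyz of TCP, ang = world angle of the tool x axis -> tool-frame shift and yaw"""
    s=s or r.get_state();M=R.from_quat(s["eef_rot"]).as_matrix()
    a=np.arctan2(M[1,0],M[0,0]);dy=-((ang-a+np.pi)%(2*np.pi)-np.pi)
    print("t",round(s["clock"],2),"tcp",np.array(s["tool_pos"]),"ang",round(a,4),"tilt",M[:,2],"q",np.array(s["q"]),"F",np.array(s["contact_force"]),"op",round(s["opening"],3))
    print(" shift tool",M.T@(np.array(goal)-s["tool_pos"]),"yaw",round(dy,4))
E
python3 - <<'E'
from go import *
rel([.449,-.2475,.06],np.pi-.025)
s=r.get_state();d=r.snapshot("wrist");np.savez("pics/w1.npz",tool_pos=s["tool_pos"],eef_rot=s["eef_rot"],**d);cv2.imwrite("pics/w1.png",d["frame"][:,:,::-1])
E
```

```text
t 0.15 tcp [ 0.6246 -0.      0.2381] ang 1.5708 tilt [-0.0013 -0.0001 -1.    ] q [ 0.0338  0.6898 -0.1945  1.5661  0.1573  0.9025 -0.2151] F [ 0.2695  0.0598 -0.4261] op 1.001
 shift tool [-0.2474 -0.1753  0.1784] yaw -1.5458
```

View pics/w1.png

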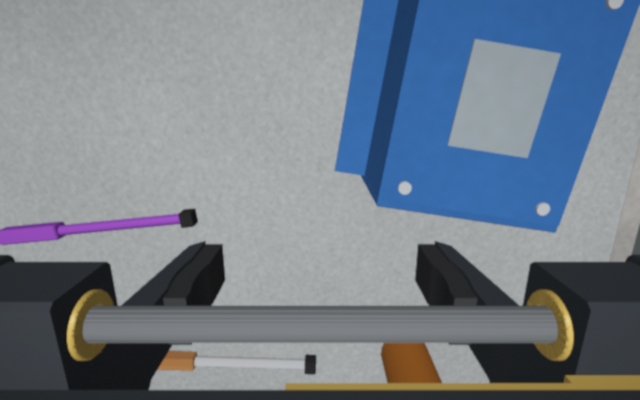

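The calls were refused and nothing moved, so the picture is unchanged. Each row probably needs all five keys.

Request:
{"name": "play_rows", "arguments": {"targets": [{"jaw":0,"dx":-0.035,"dy":-0.025,"dz":0,"yaw":0},{"jaw":0,"dx":-0.035,"dy":-0.025,"dz":0,"yaw":0},{"jaw":0,"dx":-0.035,"dy":-0.025,"dz":0,"yaw":0},{"jaw":0,"dx":-0.035,"dy":-0.025,"dz":0,"yaw":0},{"jaw":0,"dx":-0.035,"dy":-0.025,"dz":0,"yaw":0}]}}

```text
clock: 0.7
tool_pos: [0.5003, -0.1722, 0.2362]
eef_rot: [0.702, 0.712, 0.003, -0.001]
contact_force: [1.8, -0.8, 0.8]
opening: 1.0
```

Request:
{"name": "play_rows", "arguments": {"targets": [{"jaw":0.2,"dx":-0.035,"dy":-0.025,"dz":0,"yaw":-0.15},{"jaw":0.4,"dx":-0.02,"dy":-0.02,"dz":0,"yaw":-0.15},{"jaw":0.4,"dx":0,"dy":0,"dz":0.03,"yaw":-0.15},{"jaw":0.4,"dx":0,"dy":0,"dz":0.03,"yaw":-0.15},{"jaw":0.4,"dx":0,"dy":0,"dz":0,"yaw":-0.15}]}}

```text
clock: 1.2
tool_pos: [0.452, -0.242, 0.1745]
eef_rot: [0.391, 0.92, -0.0, 0.0]
contact_force: [-0.3, 0.3, 0.6]
opening: 0.605
```

Request:
{"name": "play_rows", "arguments": {"targets": [{"jaw":0.4,"dx":0,"dy":0,"dz":0,"yaw":-0.15},{"jaw":0.4,"dx":0,"dy":0,"dz":0,"yaw":-0.15},{"jaw":0.4,"dx":0,"dy":0,"dz":0,"yaw":-0.15},{"jaw":0.4,"dx":0,"dy":0,"dz":0,"yaw":-0.15},{"jaw":0.4,"dx":0,"dy":0,"dz":0,"yaw":-0.15}]}}

```text
clock: 1.7
tool_pos: [0.4505, -0.2428, 0.1727]
eef_rot: [0.027, 1.0, 0.0, -0.001]
contact_force: [0.8, -0.0, 0.4]
opening: 0.604
```

```bash
cat >> go.py <<'E'
def shot(n,name="wrist"):
    s=r.get_state();d=r.snapshot(name)
    if name=="wrist": d=dict(d,tool_pos=s["tool_pos"],eef_rot=s["eef_rot"])
    np.savez(f"pics/{n}.npz",**d);cv2.imwrite(f"pics/{n}.png",d["frame"][:,:,::-1]);return d
E
python3 - <<'E'
from go import *
rel([.449,-.2475,.06],np.pi-.025)
shot("w2")
E
```

```text
t 1.7 tcp [ 0.4505 -0.2428  0.1727] ang 3.0885 tilt [-0.0025  0.0001 -1.    ] q [ 0.7801  0.705  -0.62    1.9555  0.6368  0.687   1.2793] F [ 0.7605 -0.0151  0.408 ] op 0.604
 shift tool [ 0.0009 -0.0048  0.1127] yaw -0.0281
```

View pics/w2.png

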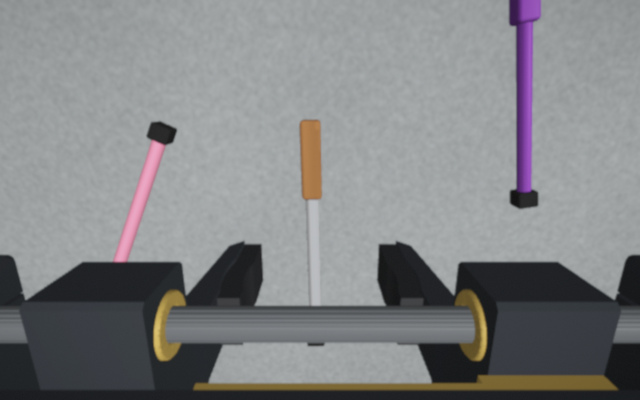

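The brown handle is at (311,160), lies between the open fingers and points slightly off vertical. I'll measure it here.

Run:
```python
from go import *
d=load("w2");hsv=cv2.cvtColor(d["frame"],cv2.COLOR_RGB2HSV)
m=((hsv[:,:,0]<20)&(hsv[:,:,1]>110)&(hsv[:,:,2]>80)).astype(np.uint8);m[240:]=0
c=max(cv2.findContours(m,0,1)[0],key=cv2.contourArea);v,u=np.nonzero(m)
X=plane(d,np.c_[u,v],.018,d)[:,:2]
print(cv2.minAreaRect((X*1000).astype(np.float32)))
# shaft axis
m=((hsv[:,:,1]<25)&(hsv[:,:,2]>175)).astype(np.uint8);m[:200]=0;m[260:]=0;m[:,:300]=0;m[:,330:]=0
v,u=np.nonzero(m);X=plane(d,np.c_[u,v],.013,d)[:,:2].astype(np.float32);print(len(X),cv2.fitLine(X,cv2.DIST_HUBER,0,.001,.001).ravel())
```

```text
((429.43896484375, -249.8126678466797), (16.264511108398438, 67.57603454589844), 88.1245346069336)
553 [ 0.9994 -0.0333  0.4953 -0.2508]
```

Request:
{"name": "play_rows", "arguments": {"targets": [{"jaw":0.4,"dx":0.003,"dy":-0.007,"dz":0.03,"yaw":-0.02},{"jaw":0.4,"dx":0,"dy":0,"dz":0.045,"yaw":0},{"jaw":0.4,"dx":0,"dy":0,"dz":0.045,"yaw":0},{"jaw":0.4,"dx":0,"dy":0,"dz":0.03,"yaw":0},{"jaw":0.4,"dx":0,"dy":0,"dz":0,"yaw":0}]}}

```text
clock: 2.25
tool_pos: [0.4502, -0.2521, 0.0193]
eef_rot: [0.021, 1.0, -0.001, 0.002]
contact_force: [-0.4, -0.1, 0.8]
opening: 0.603
```

Run:
```python
from go import *
rel([.447,-.2500,.005],np.pi-.033)
```

```text
t 2.25 tcp [ 0.4502 -0.2521  0.0193] ang 3.0993 tilt [ 0.0047 -0.002  -1.    ] q [ 0.6185  0.9414 -0.3275  2.0246  0.9429  0.3269  1.0342] F [-0.3677 -0.1181  0.8116] op 0.603
 shift tool [0.0034 0.002  0.0143] yaw -0.0093
```

Request:
{"name": "play_rows", "arguments": {"targets": [{"jaw":0.4,"dx":0.003,"dy":0.002,"dz":0.008,"yaw":-0.01},{"jaw":0.4,"dx":0,"dy":0,"dz":0.006,"yaw":0},{"jaw":0.9,"dx":0,"dy":0,"dz":0,"yaw":0},{"jaw":1,"dx":0,"dy":0,"dz":0,"yaw":0},{"jaw":1,"dx":0,"dy":0,"dz":0,"yaw":0}], "squeeze": 50}}

```text
clock: 2.75
tool_pos: [0.4502, -0.2514, 0.0089]
eef_rot: [0.019, 1.0, -0.002, 0.005]
contact_force: [-0.5, -0.2, -1.0]
opening: 0.352
```

Run:
```python
from go import *
rel([.447,-.2500,.065],np.pi-.033)
```

```text
t 2.75 tcp [ 0.4502 -0.2514  0.0089] ang 3.1032 tilt [ 0.0098 -0.0052 -0.9999] q [ 0.592   0.9564 -0.2856  2.0326  0.977   0.2822  1.0012] F [-0.456  -0.2362 -0.9757] op 0.352
 shift tool [ 0.0027  0.001  -0.0562] yaw -0.0054
```

Request:
{"name": "play_rows", "arguments": {"targets": [{"jaw":0.6,"dx":0.002,"dy":0.001,"dz":0.004,"yaw":-0.005},{"jaw":0.6,"dx":0,"dy":0,"dz":0.002,"yaw":0},{"jaw":1,"dx":0,"dy":0,"dz":0,"yaw":0},{"jaw":1,"dx":0,"dy":0,"dz":0,"yaw":0},{"jaw":1,"dx":0,"dy":0,"dz":0,"yaw":0}], "squeeze": 50}}

```text
clock: 3.25
tool_pos: [0.4489, -0.251, 0.0037]
eef_rot: [0.017, 1.0, -0.003, 0.006]
contact_force: [0.9, -0.6, 0.4]
opening: 0.2
```

Request:
{"name": "play_rows", "arguments": {"targets": [{"jaw":1,"dx":0,"dy":0,"dz":0,"yaw":0},{"jaw":1,"dx":0,"dy":0,"dz":0,"yaw":0},{"jaw":1,"dx":0,"dy":0,"dz":0,"yaw":0},{"jaw":1,"dx":0,"dy":0,"dz":0,"yaw":0},{"jaw":1,"dx":0,"dy":0,"dz":0,"yaw":0}], "squeeze": 50}}

```text
clock: 3.75
tool_pos: [0.4489, -0.251, 0.0037]
eef_rot: [0.017, 1.0, -0.003, 0.006]
contact_force: [-0.1, 0.9, 0.8]
opening: 0.2
```

Run:
```python
from go import *
rel([.447,-.2500,.065],np.pi-.033)
```

```text
t 3.75 tcp [ 0.4489 -0.251   0.0037] ang 3.1076 tilt [ 0.0121 -0.0061 -0.9999] q [ 0.5777  0.9636 -0.2608  2.0392  0.996   0.2557  0.9855] F [-0.1018  0.9482  0.8271] op 0.2
 shift tool [ 0.0012  0.0006 -0.0613] yaw -0.0009
```

Request:
{"name": "play_rows", "arguments": {"targets": [{"jaw":1,"dx":0,"dy":0,"dz":-0.02,"yaw":0},{"jaw":1,"dx":0,"dy":0,"dz":-0.03,"yaw":0},{"jaw":1,"dx":0,"dy":0,"dz":-0.02,"yaw":0},{"jaw":1,"dx":0,"dy":0,"dz":0,"yaw":0},{"jaw":1,"dx":0,"dy":0,"dz":0,"yaw":0}], "squeeze": 50}}

```text
clock: 4.25
tool_pos: [0.4466, -0.2501, 0.0743]
eef_rot: [0.017, 1.0, -0.002, 0.004]
contact_force: [0.6, 0.3, -1.6]
opening: 0.197
```

Run:
```python
from go import *
rel([.449,.077,.055],np.pi-.164)
shot("s3","scene");shot("d3","side")
d=load("wrist0");s0=dict(tool_pos=np.array([.6246,0,.2381]),eef_rot=[.7071,.7071,-.0006,-.0006])
print("corner top front right",plane(d,[[378,206],[404,188],[543,209],[372,170],[557,232]],.17,s0))
C=np.array([.731,.078]);a=-.164
ux=np.array([np.cos(a),np.sin(a)]);uy=np.array([-ux[1],ux[0]])
print("pred",C-.06*ux-.075*uy, C+.06*ux-.075*uy)
for n in ["s3","d3"]:
    D=load(n);print(n,[proj(D,np.r_[C+i*.06*ux+j*.075*uy,.17])[0].round(1) for i,j in [(-1,-1),(-1,1),(1,1),(1,-1)]])
    x,y=(240,140) if n=="s3" else (215,130)
    cv2.imwrite(f"pics/{n}_c.png",cv2.resize(D["frame"][y:y+150,x:x+200,::-1],None,fx=4,fy=4,interpolation=cv2.INTER_CUBIC))
```

```text
t 4.25 tcp [ 0.4466 -0.2501  0.0743] ang 3.1073 tilt [ 0.008 -0.005 -1.   ] q [ 0.689   0.849  -0.4468  2.029   0.8537  0.4472  1.1199] F [ 0.5729  0.3382 -1.6309] op 0.197
 shift tool [0.0089 0.3271 0.0177] yaw 0.1297
corner top front right [[ 0.6627  0.0058  0.17  ]
 [ 0.6786  0.0177  0.17  ]
 [ 0.7689  0.0038  0.17  ]
 [ 0.6579  0.0293  0.17  ]
 [ 0.7808 -0.012   0.17  ]]
pred [0.6596 0.0138] [ 0.7779 -0.0058]
s3 [array([312.4, 214.1]), array([352.9, 245.7]), array([323.9, 276.2]), array([283. , 241.9])]
d3 [array([289.8, 185.3]), array([264.8, 220.7]), array([227.3, 206.7]), array([254.4, 173.1])]
```

View pics/s3_c.png

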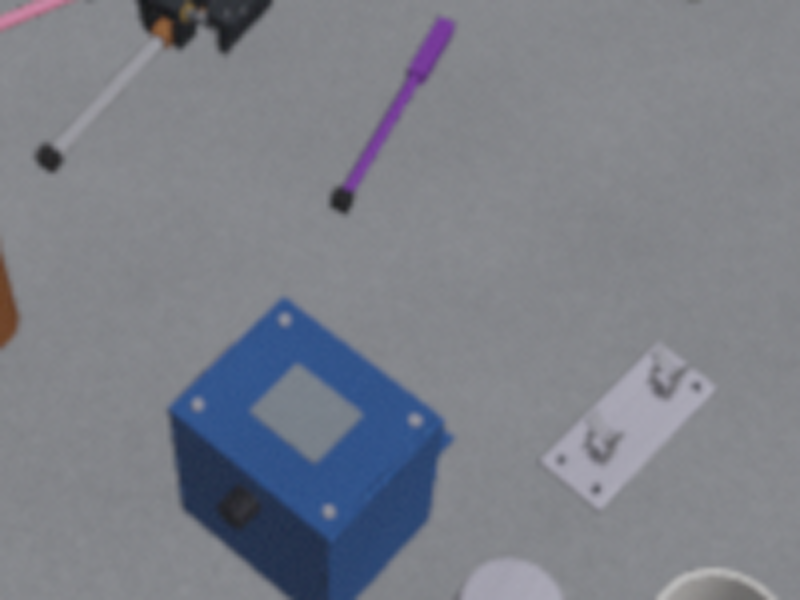

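View pics/d3_c.png

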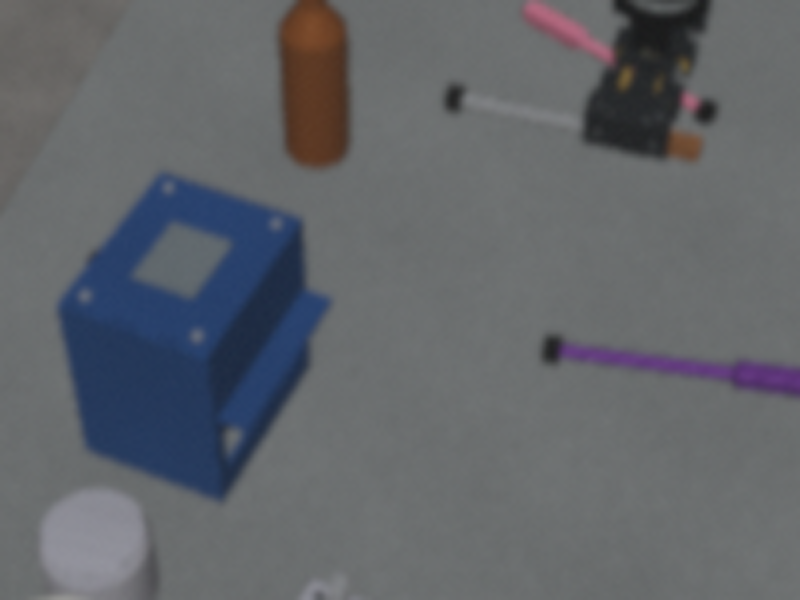

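Run:
```python
from go import *
S=load("s3");D=load("d3")
s=np.array([[283,298],[443,425],[330,540],[170,408]])/4+[240,140]
d=np.array([[302,218],[210,358],[62,305],[163,173]])/4+[215,130]
# bottom corners too
for n,c,p in (("s",S,s),("d",D,d)):
    X=plane(c,p-.0,.17)[:,:2];print(n,X.mean(0),"yaw",[np.arctan2(*(b-a)[::-1]) for a,b in ((X[0],X[3]),(X[1],X[2]))],[np.linalg.norm(X[i]-X[i-1]) for i in range(4)])
for i in range(4):
    p1,v1=rays(S,s[i]);p2,v2=rays(D,d[i]);A=np.c_[v1[0],-v2[0]];t=np.linalg.lstsq(A,p2-p1,rcond=None)[0]
    a=p1+v1[0]*t[0];b=p2+v2[0]*t[1];print(i,(a+b)/2,np.linalg.norm(a-b))
# fov check against known bench plane: tip of rod etc
```

```text
s [0.7331 0.0747] yaw [np.float64(-0.14899862673228148), np.float64(-0.17695281956972667)] [np.float64(0.11693088769942246), np.float64(0.14920921961878247), np.float64(0.11479910726648099), np.float64(0.14596900619623177)]
d [0.7263 0.0744] yaw [np.float64(-0.14363506611385538), np.float64(-0.15074261258176058)] [np.float64(0.11629138592656352), np.float64(0.1467787428322675), np.float64(0.11742596597676452), np.float64(0.14593812060665529)]
0 [0.6604 0.0082 0.1662] 0.0025997370154148326
1 [0.6825 0.1533 0.1622] 0.0069016746276190895
2 [0.7982 0.1346 0.1635] 0.003321091891723616
3 [ 0.7763 -0.0095  0.1653] 0.0023967791029129376
```

Run:
```python
from go import *
S=load("s3");D=load("d3")
a=3.1073-np.pi;u=np.array([np.cos(a),np.sin(a),0.008]);X=np.array([.4466,-.2501,.0743+.0053])+.163*u
print("kin tip block centre",X)
for n,c,p in (("s",S,[49/4+240,157/4+140]),("d",D,[455/4+215,98/4+130])):
    print(n,proj(c,X),p,plane(c,p,X[2]))
W=load("w2")
```

```text
kin tip block centre [ 0.6095 -0.2557  0.0809]
s [[251.3355 178.3928]] [252.25, 179.25] [[ 0.6106 -0.2511  0.0809]]
d [[328.1258 152.8186]] [328.75, 154.5] [[ 0.6052 -0.2478  0.0809]]
```

Request:
{"name": "play_rows", "arguments": {"targets": [{"jaw":1,"dx":0,"dy":0.03,"dz":0.005,"yaw":0.05},{"jaw":1,"dx":0,"dy":0.045,"dz":0,"yaw":0.05},{"jaw":1,"dx":0,"dy":0.045,"dz":0,"yaw":0.02},{"jaw":1,"dx":0.003,"dy":0.045,"dz":0,"yaw":0},{"jaw":1,"dx":0.003,"dy":0.045,"dz":0,"yaw":0}]}}

```text
clock: 4.85
tool_pos: [0.4645, -0.0443, 0.0612]
eef_rot: [0.089, 0.996, -0.005, -0.0]
contact_force: [1.7, 0.4, -1.1]
opening: 0.196
```

Run:
```python
from go import *
rel([.4478,.0672,.055],np.pi-.153)
```

```text
t 4.85 tcp [ 0.4645 -0.0443  0.0612] ang 2.9631 tilt [-0.0011 -0.0107 -0.9999] q [ 0.1274  0.8296 -0.2249  2.163   0.8308  0.2393  0.5499] F [ 1.7288  0.425  -1.0832] op 0.196
 shift tool [0.0362 0.1068 0.005 ] yaw -0.0255
```

Request:
{"name": "play_rows", "arguments": {"targets": [{"jaw":1,"dx":0.014,"dy":0.02,"dz":0.002,"yaw":-0.015},{"jaw":1,"dx":0.012,"dy":0.03,"dz":0.002,"yaw":-0.01},{"jaw":1,"dx":0.01,"dy":0.03,"dz":0.001,"yaw":0},{"jaw":1,"dx":0,"dy":0.02,"dz":0,"yaw":0},{"jaw":1,"dx":0,"dy":0,"dz":0,"yaw":0}]}}

```text
clock: 5.35
tool_pos: [0.4429, 0.075, 0.0505]
eef_rot: [0.067, 0.998, -0.003, -0.002]
contact_force: [0.4, 0.4, -1.0]
opening: 0.196
```

Run:
```python
from go import *
rel([.4478,.0672,.055],np.pi-.153)
shot("s4","scene");shot("d4","side")
for n in ["s4","d4"]:
    D=load(n)
    x,y=(240,140) if n=="s4" else (215,130)
    cv2.imwrite(f"pics/{n}_c.png",cv2.resize(D["frame"][y:y+150,x:x+200,::-1],None,fx=4,fy=4,interpolation=cv2.INTER_CUBIC))
```

```text
t 5.35 tcp [0.4429 0.075  0.0505] ang 3.0066 tilt [-0.0043 -0.0055 -1.    ] q [-0.198   0.8445 -0.1224  2.2144  0.8061  0.1326  0.3541] F [ 0.4061  0.4328 -0.9589] op 0.196
 shift tool [-0.0059 -0.0071 -0.0045] yaw 0.018
```

View pics/s4_c.png

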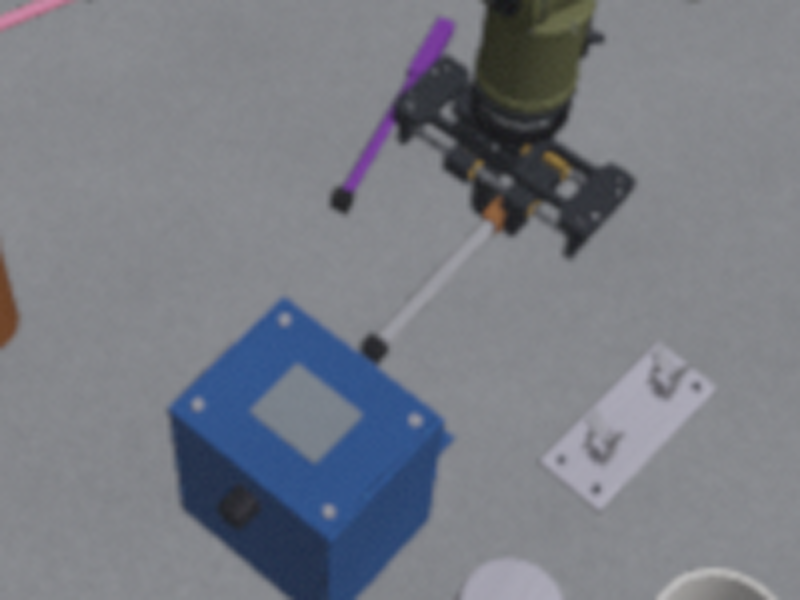

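View pics/d4_c.png

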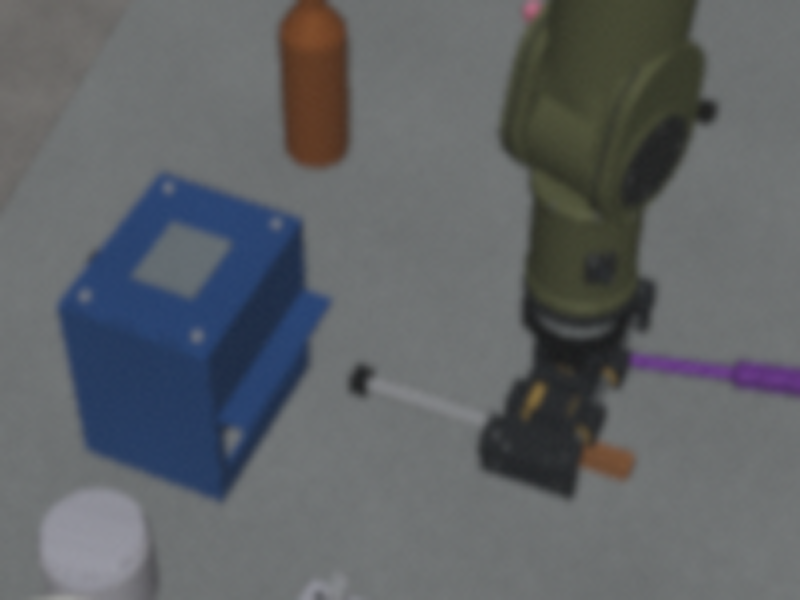

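Run:
```python
from go import *
S=load("s4");D=load("d4")
a=3.0066-np.pi;u=np.array([np.cos(a),np.sin(a),-0.003]);X=np.array([.4429,.075,.0505+.0053])+.163*u
print("kin tip block centre",X)
for n,c,p in (("s",S,[374/4+240,349/4+140]),("d",D,[361/4+215,380/4+130])):
    print(n,proj(c,X),p,plane(c,p,X[2]))
p1,v1=rays(S,[374/4+240,349/4+140]);p2,v2=rays(D,[361/4+215,380/4+130]);t=np.linalg.lstsq(np.c_[v1[0],-v2[0]],p2-p1,rcond=None)[0];print(p1+v1[0]*t[0],p2+v2[0]*t[1])
```

```text
kin tip block centre [0.6044 0.0531 0.0553]
s [[332.6914 225.9747]] [333.5, 227.25] [[0.6069 0.0575 0.0553]]
d [[304.472  223.9059]] [305.25, 225.0] [[0.6009 0.0566 0.0553]]
[0.604  0.056  0.0493] [0.6019 0.0532 0.051 ]
```

Request:
{"name": "play_rows", "arguments": {"targets": [{"jaw":1,"dx":-0.002,"dy":-0.005,"dz":-0.003,"yaw":0.01},{"jaw":1,"dx":0,"dy":-0.002,"dz":-0.002,"yaw":0.008},{"jaw":1,"dx":0,"dy":0,"dz":0,"yaw":0},{"jaw":1,"dx":0,"dy":0,"dz":0,"yaw":0},{"jaw":1,"dx":0,"dy":0,"dz":0,"yaw":0}]}}

```text
clock: 5.95
tool_pos: [0.4428, 0.0556, 0.0559]
eef_rot: [0.085, 0.996, -0.008, -0.003]
contact_force: [0.1, -1.0, -1.7]
opening: 0.198
```

```bash
cat >> go.py <<'E'
BC=np.array([.7315,.070]);ba=-.153;bx=np.array([np.cos(ba),np.sin(ba)]);by=np.array([-bx[1],bx[0]])
def tip(yawrod=0.):
    s=r.get_state();M=R.from_quat(s["eef_rot"]).as_matrix();F=BC-.06*bx
    t=np.array(s["tool_pos"])-.1705*M[:,0]-.0053*M[:,2]
    f=np.array(s["contact_force"])
    print("t",round(s["clock"],2),"tip inside %.1f  y %.1f  z %.1f mm"%((t[:2]-F)@bx*1e3,(t[:2]-F)@by*1e3,t[2]*1e3),"F box x %.2f y %.2f z %.2f"%(f[:2]@bx,f[:2]@by,f[2]),"M",np.array(s["moment"]),"ang err",round(np.arctan2(M[1,0],M[0,0])-(np.pi+ba),4),"q6",round(s["q"][5],3),"op",round(s["opening"],3))
E
python3 - <<'E'
from go import *
tip()
E
```

```text
t 5.95 tip inside -52.6  y -61.0  z 60.3 mm F box x 0.22 y -1.01 z -1.68 M [ 0.1026  0.0395 -0.0655] ang err -0.0172 q6 0.153 op 0.198
```

Request:
{"name": "play_rows", "arguments": {"targets": [{"jaw":1,"dx":0,"dy":0.01,"dz":0,"yaw":-0.015},{"jaw":1,"dx":0,"dy":0,"dz":0,"yaw":0},{"jaw":1,"dx":0,"dy":0,"dz":0,"yaw":0},{"jaw":1,"dx":0,"dy":0,"dz":0,"yaw":0},{"jaw":1,"dx":0,"dy":0,"dz":0,"yaw":0}]}}

```text
clock: 6.45
tool_pos: [0.4449, 0.0671, 0.0557]
eef_rot: [0.076, 0.997, -0.007, -0.003]
contact_force: [-0.1, 0.1, -0.5]
opening: 0.202
```

Run:
```python
from go import *
tip()
```

```text
t 6.45 tip inside -52.3  y -46.5  z 60.1 mm F box x -0.15 y 0.05 z -0.52 M [ 0.1321 -0.0552 -0.0176] ang err 0.0 q6 0.166 op 0.202
```

Request:
{"name": "play_rows", "arguments": {"targets": [{"jaw":1,"dx":-0.015,"dy":0,"dz":0,"yaw":0},{"jaw":1,"dx":-0.015,"dy":0,"dz":0,"yaw":0},{"jaw":1,"dx":-0.01,"dy":0,"dz":0,"yaw":0},{"jaw":1,"dx":0,"dy":0,"dz":0,"yaw":0},{"jaw":1,"dx":0,"dy":0,"dz":0,"yaw":0}]}}

```text
clock: 6.95
tool_pos: [0.4838, 0.0603, 0.0552]
eef_rot: [0.076, 0.997, -0.008, -0.005]
contact_force: [1.4, -0.5, -2.0]
opening: 0.199
```

Run:
```python
from go import *
tip()
```

```text
t 6.95 tip inside -12.8  y -47.2  z 59.2 mm F box x 1.44 y -0.32 z -2.00 M [ 0.1028  0.0075 -0.0134] ang err 0.0007 q6 0.309 op 0.199
```

Request:
{"name": "play_rows", "arguments": {"targets": [{"jaw":1,"dx":-0.012,"dy":0.001,"dz":0,"yaw":0},{"jaw":1,"dx":-0.012,"dy":0,"dz":0,"yaw":0},{"jaw":1,"dx":-0.012,"dy":0,"dz":0,"yaw":0},{"jaw":1,"dx":0,"dy":0,"dz":0,"yaw":0},{"jaw":1,"dx":0,"dy":0,"dz":0,"yaw":0}]}}

```text
clock: 7.45
tool_pos: [0.5149, 0.0558, 0.0543]
eef_rot: [0.074, 0.997, -0.01, -0.008]
contact_force: [0.3, -0.3, -0.4]
opening: 0.2
```

Run:
```python
from go import *
tip()
```

```text
t 7.45 tip inside 18.6  y -46.2  z 57.2 mm F box x 0.30 y -0.26 z -0.36 M [ 0.1011 -0.0271  0.0203] ang err 0.0044 q6 0.414 op 0.2
```

Request:
{"name": "play_rows", "arguments": {"targets": [{"jaw":1,"dx":-0.013,"dy":0,"dz":-0.001,"yaw":0.003},{"jaw":1,"dx":-0.013,"dy":0,"dz":-0.001,"yaw":0},{"jaw":1,"dx":-0.013,"dy":0,"dz":0,"yaw":0},{"jaw":1,"dx":0,"dy":0,"dz":0,"yaw":0},{"jaw":1,"dx":0,"dy":0,"dz":0,"yaw":0}]}}

```text
clock: 7.95
tool_pos: [0.547, 0.0508, 0.055]
eef_rot: [0.073, 0.997, -0.012, -0.012]
contact_force: [-0.9, -0.3, -1.2]
opening: 0.199
```

Run:
```python
from go import *
tip()
```

```text
t 7.95 tip inside 51.2  y -45.8  z 56.5 mm F box x -0.85 y -0.42 z -1.17 M [ 0.116   0.0802 -0.0424] ang err 0.0069 q6 0.517 op 0.199
```

Inside with no contact. I'll go in the last 7 mm and begin the sweep to the left in small steps.

Request:
{"name": "play_rows", "arguments": {"targets": [{"jaw":1,"dx":-0.006,"dy":0,"dz":-0.002,"yaw":0.004},{"jaw":1,"dx":0,"dy":0.002,"dz":-0.001,"yaw":0},{"jaw":1,"dx":0,"dy":0.002,"dz":0,"yaw":0},{"jaw":1,"dx":0,"dy":0.001,"dz":0,"yaw":0},{"jaw":1,"dx":0,"dy":0,"dz":0,"yaw":0}]}}

```text
clock: 8.45
tool_pos: [0.5512, 0.0562, 0.0579]
eef_rot: [0.074, 0.997, -0.012, -0.013]
contact_force: [0.5, 0.7, -1.2]
opening: 0.199
```

Run:
```python
from go import *
tip()
```

```text
t 8.45 tip inside 54.5  y -40.1  z 59.0 mm F box x 0.38 y 0.79 z -1.16 M [ 0.1157 -0.0271 -0.0097] ang err 0.0054 q6 0.54 op 0.199
```

Request:
{"name": "play_rows", "arguments": {"targets": [{"jaw":1,"dx":-0.003,"dy":0.002,"dz":0,"yaw":0},{"jaw":1,"dx":0,"dy":0.001,"dz":0,"yaw":0},{"jaw":1,"dx":0,"dy":0.001,"dz":0,"yaw":0},{"jaw":1,"dx":0,"dy":0,"dz":0,"yaw":0},{"jaw":1,"dx":0,"dy":0,"dz":0,"yaw":0}]}}

```text
clock: 8.95
tool_pos: [0.5548, 0.0601, 0.0576]
eef_rot: [0.073, 0.997, -0.012, -0.014]
contact_force: [0.5, 0.1, -0.8]
opening: 0.203
```

Run:
```python
from go import *
tip()
```

```text
t 8.95 tip inside 57.5  y -35.6  z 58.6 mm F box x 0.52 y 0.21 z -0.79 M [ 0.0698 -0.0845  0.0349] ang err 0.0055 q6 0.55 op 0.203
```

Request:
{"name": "play_rows", "arguments": {"targets": [{"jaw":1,"dx":0,"dy":0.001,"dz":0,"yaw":0},{"jaw":1,"dx":0,"dy":0.001,"dz":0,"yaw":0},{"jaw":1,"dx":0,"dy":0.001,"dz":0,"yaw":0},{"jaw":1,"dx":0,"dy":0,"dz":0,"yaw":0},{"jaw":1,"dx":0,"dy":0,"dz":0,"yaw":0}]}}

```text
clock: 9.45
tool_pos: [0.5552, 0.0632, 0.0575]
eef_rot: [0.074, 0.997, -0.012, -0.014]
contact_force: [-0.6, 0.1, -0.6]
opening: 0.199
```

Run:
```python
from go import *
tip()
```

```text
t 9.45 tip inside 57.4  y -32.6  z 58.4 mm F box x -0.61 y -0.03 z -0.57 M [ 0.1273 -0.0275 -0.0378] ang err 0.0054 q6 0.552 op 0.199
```

Request:
{"name": "play_rows", "arguments": {"targets": [{"jaw":1,"dx":0,"dy":0.001,"dz":0,"yaw":0},{"jaw":1,"dx":0,"dy":0.001,"dz":0,"yaw":0},{"jaw":1,"dx":0,"dy":0.001,"dz":0,"yaw":0},{"jaw":1,"dx":0,"dy":0,"dz":0,"yaw":0},{"jaw":1,"dx":0,"dy":0,"dz":0,"yaw":0}]}}

```text
clock: 9.95
tool_pos: [0.5557, 0.0664, 0.0574]
eef_rot: [0.074, 0.997, -0.012, -0.014]
contact_force: [-0.9, -0.4, -1.0]
opening: 0.195
```

Run:
```python
from go import *
tip()
```

```text
t 9.95 tip inside 57.3  y -29.3  z 58.3 mm F box x -0.80 y -0.49 z -0.99 M [0.0862 0.0017 0.005 ] ang err 0.0054 q6 0.553 op 0.195
```

Request:
{"name": "play_rows", "arguments": {"targets": [{"jaw":1,"dx":0,"dy":0.001,"dz":0,"yaw":0},{"jaw":1,"dx":0,"dy":0.001,"dz":0,"yaw":0},{"jaw":1,"dx":0,"dy":0.001,"dz":0,"yaw":0},{"jaw":1,"dx":0,"dy":0,"dz":0,"yaw":0},{"jaw":1,"dx":0,"dy":0,"dz":0,"yaw":0}]}}

```text
clock: 10.45
tool_pos: [0.5561, 0.0697, 0.0573]
eef_rot: [0.074, 0.997, -0.012, -0.014]
contact_force: [-0.2, -0.1, -0.8]
opening: 0.197
```

Run:
```python
from go import *
tip()
```

```text
t 10.45 tip inside 57.3  y -26.0  z 58.3 mm F box x -0.23 y -0.15 z -0.79 M [ 0.1086 -0.0582 -0.02  ] ang err 0.0055 q6 0.555 op 0.197
```

Request:
{"name": "play_rows", "arguments": {"targets": [{"jaw":1,"dx":0,"dy":0.001,"dz":0,"yaw":0},{"jaw":1,"dx":0,"dy":0.001,"dz":0,"yaw":0},{"jaw":1,"dx":0,"dy":0.001,"dz":0,"yaw":0},{"jaw":1,"dx":0,"dy":0,"dz":0,"yaw":0},{"jaw":1,"dx":0,"dy":0,"dz":0,"yaw":0}]}}

```text
clock: 10.95
tool_pos: [0.5564, 0.0715, 0.0571]
eef_rot: [0.075, 0.997, -0.013, -0.014]
contact_force: [-0.2, -0.6, -1.0]
opening: 0.198
```

Run:
```python
from go import *
tip()
```

```text
t 10.95 tip inside 57.3  y -24.5  z 58.0 mm F box x -0.07 y -0.65 z -0.97 M [ 0.0502 -0.0479 -0.1112] ang err 0.0033 q6 0.558 op 0.198
```

Contact at about y = -25 mm (Mz -0.11, the step came up short). That is in the off range, far from the on range near -2. I'll push on in small steps.

Request:
{"name": "play_rows", "arguments": {"targets": [{"jaw":1,"dx":0,"dy":0.002,"dz":0,"yaw":0},{"jaw":1,"dx":0,"dy":0.001,"dz":0,"yaw":0},{"jaw":1,"dx":0,"dy":0.001,"dz":0,"yaw":0},{"jaw":1,"dx":0,"dy":0,"dz":0,"yaw":0},{"jaw":1,"dx":0,"dy":0,"dz":0,"yaw":0}]}}

```text
clock: 11.45
tool_pos: [0.5566, 0.0733, 0.0568]
eef_rot: [0.076, 0.997, -0.015, -0.015]
contact_force: [-0.2, -1.7, -1.3]
opening: 0.2
```

Run:
```python
from go import *
tip()
```

```text
t 11.45 tip inside 57.2  y -23.3  z 57.5 mm F box x 0.10 y -1.75 z -1.30 M [-0.157  -0.072  -0.2587] ang err -0.0006 q6 0.562 op 0.2
```

Request:
{"name": "play_rows", "arguments": {"targets": [{"jaw":1,"dx":0,"dy":0.003,"dz":0,"yaw":-0.003},{"jaw":1,"dx":0,"dy":0.003,"dz":0,"yaw":-0.003},{"jaw":1,"dx":0,"dy":0.003,"dz":0,"yaw":-0.003},{"jaw":1,"dx":0,"dy":0.002,"dz":0,"yaw":-0.003},{"jaw":1,"dx":0,"dy":0.001,"dz":0,"yaw":0}]}}

```text
clock: 11.95
tool_pos: [0.5579, 0.0815, 0.0561]
eef_rot: [0.073, 0.997, -0.018, -0.016]
contact_force: [-0.4, -1.5, 0.1]
opening: 0.2
```

Run:
```python
from go import *
tip()
```

```text
t 11.95 tip inside 57.3  y -14.0  z 56.4 mm F box x -0.19 y -1.53 z 0.14 M [-0.218  -0.072  -0.2918] ang err 0.0054 q6 0.574 op 0.2
```

The tip has moved 11 mm from contact at only about 1.5 N. A stop gives 1 to 3 mm, so this is the off toggle moving. I'll push past upright (about y = -7).

Request:
{"name": "play_rows", "arguments": {"targets": [{"jaw":1,"dx":0,"dy":0.003,"dz":0,"yaw":-0.002},{"jaw":1,"dx":0,"dy":0.003,"dz":0,"yaw":-0.001},{"jaw":1,"dx":0,"dy":0.002,"dz":0,"yaw":0},{"jaw":1,"dx":0,"dy":0,"dz":0,"yaw":0},{"jaw":1,"dx":0,"dy":0,"dz":0,"yaw":0}]}}

```text
clock: 12.45
tool_pos: [0.56, 0.0957, 0.0562]
eef_rot: [0.068, 0.997, -0.014, -0.015]
contact_force: [0.3, -1.6, -1.5]
opening: 0.202
```

Run:
```python
from go import *
tip()
```

```text
t 12.45 tip inside 57.2  y 2.3  z 56.9 mm F box x 0.59 y -1.51 z -1.47 M [-0.1405 -0.0897 -0.2051] ang err 0.0166 q6 0.577 op 0.202
```

Request:
{"name": "play_rows", "arguments": {"targets": [{"jaw":1,"dx":0,"dy":-0.003,"dz":0,"yaw":0.004},{"jaw":1,"dx":0,"dy":-0.003,"dz":-0.001,"yaw":0.004},{"jaw":1,"dx":0,"dy":-0.003,"dz":-0.001,"yaw":0.003},{"jaw":1,"dx":0,"dy":0,"dz":0,"yaw":0},{"jaw":1,"dx":0,"dy":0,"dz":0,"yaw":0}]}}

```text
clock: 12.95
tool_pos: [0.5587, 0.0871, 0.0587]
eef_rot: [0.073, 0.997, -0.013, -0.014]
contact_force: [0.1, 0.3, -0.9]
opening: 0.198
```

Run:
```python
from go import *
tip()
```

```text
t 12.95 tip inside 57.2  y -8.2  z 59.5 mm F box x 0.07 y 0.35 z -0.87 M [ 0.1169 -0.07    0.0103] ang err 0.0067 q6 0.572 op 0.198
```

Request:
{"name": "play_rows", "arguments": {"targets": [{"jaw":1,"dx":0,"dy":0.002,"dz":0,"yaw":0},{"jaw":1,"dx":0,"dy":0.002,"dz":0,"yaw":0},{"jaw":1,"dx":0,"dy":0.002,"dz":0,"yaw":0},{"jaw":1,"dx":0,"dy":0.001,"dz":0,"yaw":0},{"jaw":1,"dx":0,"dy":0,"dz":0,"yaw":0}]}}

```text
clock: 13.45
tool_pos: [0.5599, 0.0953, 0.0585]
eef_rot: [0.073, 0.997, -0.013, -0.014]
contact_force: [-1.0, -0.9, -0.9]
opening: 0.2
```

Run:
```python
from go import *
tip()
```

```text
t 13.45 tip inside 57.1  y 0.3  z 59.3 mm F box x -0.82 y -1.01 z -0.88 M [ 0.1178 -0.0463 -0.0399] ang err 0.0074 q6 0.577 op 0.2
```

Request:
{"name": "play_rows", "arguments": {"targets": [{"jaw":1,"dx":0,"dy":0.001,"dz":0,"yaw":0},{"jaw":1,"dx":0,"dy":0.001,"dz":0,"yaw":0},{"jaw":1,"dx":0,"dy":0.001,"dz":0,"yaw":0},{"jaw":1,"dx":0,"dy":0.001,"dz":0,"yaw":0},{"jaw":1,"dx":0,"dy":0,"dz":0,"yaw":0}]}}

```text
clock: 13.95
tool_pos: [0.5601, 0.098, 0.0582]
eef_rot: [0.074, 0.997, -0.014, -0.015]
contact_force: [0.1, -0.3, -0.7]
opening: 0.197
```

Run:
```python
from go import *
tip()
```

```text
t 13.95 tip inside 56.9  y 2.6  z 58.8 mm F box x 0.16 y -0.31 z -0.69 M [-0.0484 -0.0259 -0.18  ] ang err 0.0052 q6 0.581 op 0.197
```

Touch confirmed: a firm contact at about y = +2.6 mm, 27 mm left of the first contact, so the toggle is on. Now I'll back off to the right and withdraw.

Request:
{"name": "play_rows", "arguments": {"targets": [{"jaw":1,"dx":0,"dy":-0.006,"dz":0,"yaw":0.002},{"jaw":1,"dx":0,"dy":-0.006,"dz":0,"yaw":0.003},{"jaw":1,"dx":0.005,"dy":-0.003,"dz":0,"yaw":0},{"jaw":1,"dx":0.02,"dy":0,"dz":0,"yaw":0},{"jaw":1,"dx":0.02,"dy":0,"dz":0,"yaw":0}]}}

```text
clock: 14.45
tool_pos: [0.5146, 0.0884, 0.0599]
eef_rot: [0.078, 0.997, -0.013, -0.013]
contact_force: [-0.6, -1.0, -0.4]
opening: 0.202
```

Run:
```python
from go import *
tip()
```

```text
t 14.45 tip inside 13.4  y -15.3  z 61.2 mm F box x -0.44 y -1.08 z -0.45 M [ 0.1143 -0.0114  0.0287] ang err -0.0034 q6 0.458 op 0.202
```

Request:
{"name": "play_rows", "arguments": {"targets": [{"jaw":1,"dx":0.02,"dy":0,"dz":0,"yaw":0},{"jaw":1,"dx":0.02,"dy":0,"dz":0,"yaw":0},{"jaw":1,"dx":0.02,"dy":0.01,"dz":0.002,"yaw":0},{"jaw":1,"dx":0.01,"dy":0.01,"dz":0.01,"yaw":0},{"jaw":1,"dx":0,"dy":0,"dz":0.01,"yaw":0}]}}

```text
clock: 14.95
tool_pos: [0.4414, 0.1193, 0.0408]
eef_rot: [0.078, 0.997, -0.011, -0.013]
contact_force: [-0.3, -0.3, -1.5]
opening: 0.197
```

Run:
```python
from go import *
tip()
rel([.437,.117,.006],np.pi-.153)
```

```text
t 14.95 tip inside -63.6  y 4.1  z 41.9 mm F box x -0.21 y -0.38 z -1.48 M [ 0.1124 -0.1056  0.029 ] ang err -0.0033 q6 0.205 op 0.197
t 14.95 tcp [0.4414 0.1193 0.0408] ang 2.9853 tilt [-0.0284 -0.02   -0.9994] q [-0.2625  0.8709 -0.176   2.1647  0.7721  0.2048  0.272 ] F [-0.266  -0.3435 -1.4757] op 0.197
 shift tool [ 0.0032 -0.0021  0.035 ] yaw -0.0033
```

Request:
{"name": "play_rows", "arguments": {"targets": [{"jaw":1,"dx":-0.01,"dy":0,"dz":0.01,"yaw":0},{"jaw":1,"dx":-0.005,"dy":0,"dz":0.01,"yaw":0},{"jaw":1,"dx":0,"dy":0,"dz":0.006,"yaw":0},{"jaw":1,"dx":0,"dy":0,"dz":0,"yaw":0},{"jaw":1,"dx":0,"dy":0,"dz":0,"yaw":0}]}}

```text
clock: 15.45
tool_pos: [0.4569, 0.1157, 0.0119]
eef_rot: [0.078, 0.997, -0.011, -0.013]
contact_force: [-0.5, -1.0, -1.5]
opening: 0.2
```

Run:
```python
from go import *
tip()
rel([.437,.117,.006],np.pi-.153)
```

```text
t 15.45 tip inside -47.8  y 2.8  z 12.9 mm F box x -0.31 y -1.06 z -1.46 M [ 0.0951 -0.0145  0.0116] ang err -0.0039 q6 0.171 op 0.2
t 15.45 tcp [0.4569 0.1157 0.0119] ang 2.9847 tilt [-0.0286 -0.0195 -0.9994] q [-0.2652  0.9335 -0.1414  2.1258  0.7938  0.1715  0.2741] F [-0.4719 -1.0002 -1.4615] op 0.2
 shift tool [ 0.0197 -0.0017  0.0065] yaw -0.0039
```

Request:
{"name": "play_rows", "arguments": {"targets": [{"jaw":1,"dx":0,"dy":0,"dz":0.003,"yaw":0},{"jaw":1,"dx":0,"dy":0,"dz":0.002,"yaw":0},{"jaw":1,"dx":0,"dy":0,"dz":0.002,"yaw":0},{"jaw":1,"dx":0,"dy":0,"dz":0.001,"yaw":0},{"jaw":1,"dx":0,"dy":0,"dz":0,"yaw":0}]}}

```text
clock: 15.95
tool_pos: [0.4567, 0.1157, 0.0047]
eef_rot: [0.078, 0.997, -0.01, -0.013]
contact_force: [-1.7, -0.8, 1.9]
opening: 0.192
```

Run:
```python
from go import *
tip()
rel([.437,.117,.006],np.pi-.153)
```

```text
t 15.95 tip inside -48.0  y 2.7  z 5.9 mm F box x -1.55 y -1.05 z 1.91 M [ 0.0616 -0.2851 -0.0004] ang err -0.004 q6 0.145 op 0.192
t 15.95 tcp [0.4567 0.1157 0.0047] ang 2.9846 tilt [-0.0272 -0.0184 -0.9995] q [-0.279   0.9479 -0.1183  2.1282  0.8029  0.1447  0.265 ] F [-1.6931 -0.7974  1.9069] op 0.192
 shift tool [ 0.0197 -0.0018 -0.0008] yaw -0.004
```

Request:
{"name": "play_rows", "arguments": {"targets": [{"jaw":0.5,"dx":0,"dy":0,"dz":0,"yaw":0},{"jaw":0.5,"dx":0,"dy":0,"dz":0,"yaw":0},{"jaw":0.5,"dx":0,"dy":0,"dz":-0.02,"yaw":0},{"jaw":0.5,"dx":0,"dy":0,"dz":-0.03,"yaw":0},{"jaw":0.5,"dx":0.01,"dy":0,"dz":-0.04,"yaw":0}]}}

```text
clock: 16.45
tool_pos: [0.4483, 0.1182, 0.0933]
eef_rot: [0.078, 0.997, -0.013, -0.016]
contact_force: [0.0, -0.3, -0.4]
opening: 0.5
```

Request:
{"name": "play_rows", "arguments": {"targets": [{"jaw":0.5,"dx":0,"dy":0,"dz":-0.04,"yaw":0},{"jaw":0.5,"dx":0,"dy":0,"dz":-0.03,"yaw":0},{"jaw":0.5,"dx":0,"dy":0,"dz":0,"yaw":0},{"jaw":0.5,"dx":0,"dy":0,"dz":0,"yaw":0},{"jaw":0.5,"dx":0,"dy":0,"dz":0,"yaw":0}]}}

```text
clock: 16.95
tool_pos: [0.451, 0.1196, 0.1692]
eef_rot: [0.078, 0.997, -0.012, -0.014]
contact_force: [-0.6, -0.3, 0.5]
opening: 0.501
```

Run:
```python
from go import *
rel([.54,.1,.06],np.pi-.153)
shot("w5");shot("s5","scene")
```

```text
t 16.95 tcp [0.451  0.1196 0.1692] ang 2.9841 tilt [-0.0291 -0.0213 -0.9993] q [-0.0497  0.6539 -0.5011  2.0612  0.5563  0.5995  0.4686] F [-0.6355 -0.293   0.4808] op 0.501
 shift tool [-0.0937 -0.0026  0.107 ] yaw -0.0045
```

View pics/w5.png

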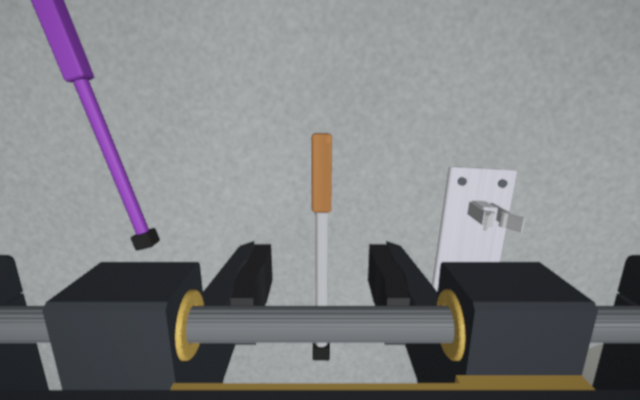

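View pics/s5.png

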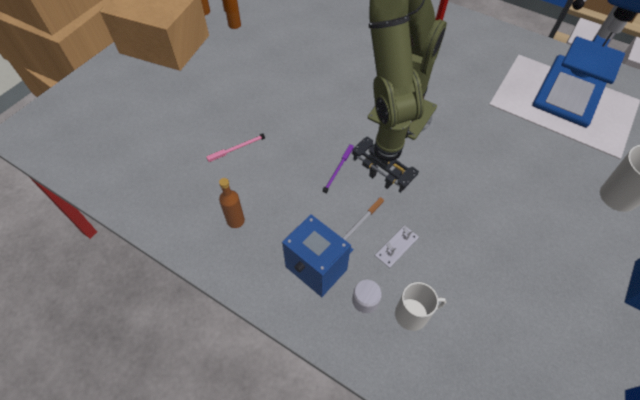

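The rod lies flat and free, with its handle at (321,170) in the wrist view. One end of the rail and a clip show at (480,200). Now I'll measure the rod and rail from here.

Run:
```python
from go import *
d=load("w5");hsv=cv2.cvtColor(d["frame"],cv2.COLOR_RGB2HSV)
m=((hsv[:,:,0]<20)&(hsv[:,:,1]>110)&(hsv[:,:,2]>80)).astype(np.uint8);m[240:]=0
v,u=np.nonzero(m);X=plane(d,np.c_[u,v],.018,d)[:,:2]
(c,w,a)=cv2.minAreaRect((X*1000).astype(np.float32));print(c,w,a)
m=((hsv[:,:,1]<25)&(hsv[:,:,2]>170)).astype(np.uint8);m[:215]=0;m[300:]=0;m[:,:300]=0;m[:,340:]=0
v,u=np.nonzero(m);X=plane(d,np.c_[u,v],.013,d)[:,:2].astype(np.float32);l=cv2.fitLine(X,cv2.DIST_HUBER,0,.001,.001).ravel();print(len(X),l,np.arctan(l[1]/l[0]))
print("rail far corners",plane(d,[[450,168],[517,171]],.006,d)[:,:2])
print("depth bench",depth(d,[[350,100],[480,180],[321,170]],d))
```

```text
(437.3760681152344, 118.5979995727539) (16.053789138793945, 67.74579620361328) 81.4020767211914
1088 [ 0.9884 -0.152   0.5168  0.107 ] -0.15264136
rail far corners [[0.452  0.2327]
 [0.4637 0.2909]]
depth bench [[0.3801 0.1531 0.0003]
 [0.4666 0.2578 0.0076]
 [0.4344 0.1193 0.0172]]
```

Request:
{"name": "play_rows", "arguments": {"targets": [{"jaw":0.5,"dx":-0.03,"dy":0,"dz":0.01,"yaw":0},{"jaw":0.5,"dx":-0.03,"dy":0,"dz":0.03,"yaw":0},{"jaw":0.5,"dx":-0.025,"dy":0,"dz":0.03,"yaw":0},{"jaw":0.5,"dx":0,"dy":0,"dz":0.03,"yaw":0},{"jaw":0.5,"dx":0,"dy":0,"dz":0,"yaw":0}]}}

```text
clock: 17.55
tool_pos: [0.5315, 0.1031, 0.0581]
eef_rot: [0.077, 0.997, -0.014, -0.017]
contact_force: [-0.9, -0.5, -0.2]
opening: 0.501
```

Run:
```python
from go import *
rel([.5412,.1026,.03],np.pi-.153)
```

```text
t 17.55 tcp [0.5315 0.1031 0.0581] ang 2.9878 tilt [-0.0365 -0.0258 -0.999 ] q [-0.0544  0.9004 -0.3951  1.8976  0.6733  0.5281  0.4925] F [-0.9442 -0.547  -0.1502] op 0.501
 shift tool [-0.0105  0.0018  0.0278] yaw -0.0008
```

Request:
{"name": "play_rows", "arguments": {"targets": [{"jaw":0.5,"dx":-0.01,"dy":0.002,"dz":0.02,"yaw":0},{"jaw":0.5,"dx":-0.002,"dy":0,"dz":0.02,"yaw":0},{"jaw":0.5,"dx":0,"dy":0,"dz":0.01,"yaw":0},{"jaw":0.6,"dx":0,"dy":0,"dz":0,"yaw":0},{"jaw":0.7,"dx":0,"dy":0,"dz":0,"yaw":0}]}}

```text
clock: 18.05
tool_pos: [0.5405, 0.1032, 0.0075]
eef_rot: [0.075, 0.997, -0.015, -0.019]
contact_force: [-0.1, -0.3, 1.1]
opening: 0.347
```

Run:
```python
from go import *
rel([.5412,.1026,.0035],np.pi-.153)
```

```text
t 18.05 tcp [0.5405 0.1032 0.0075] ang 2.991 tilt [-0.0394 -0.027  -0.9989] q [-0.0839  0.9893 -0.3397  1.8729  0.7235  0.4582  0.4617] F [-0.1396 -0.291   1.0537] op 0.347
 shift tool [-0.001  -0.0004  0.0039] yaw 0.0024
```

Request:
{"name": "play_rows", "arguments": {"targets": [{"jaw":0.7,"dx":-0.001,"dy":0,"dz":0.003,"yaw":0.002},{"jaw":0.7,"dx":0,"dy":0,"dz":0.001,"yaw":0},{"jaw":1,"dx":0,"dy":0,"dz":0,"yaw":0},{"jaw":1,"dx":0,"dy":0,"dz":0,"yaw":0},{"jaw":1,"dx":0,"dy":0,"dz":0,"yaw":0}], "squeeze": 55}}

```text
clock: 18.55
tool_pos: [0.5426, 0.1035, 0.0063]
eef_rot: [0.076, 0.997, -0.014, -0.017]
contact_force: [0.3, -0.4, -1.7]
opening: 0.113
```

Run:
```python
from go import *
rel([.5412,.1026,.0035],np.pi-.153)
```

```text
t 18.55 tcp [0.5426 0.1035 0.0063] ang 2.9891 tilt [-0.0355 -0.0259 -0.999 ] q [-0.0853  0.9914 -0.3366  1.8704  0.7257  0.4536  0.4588] F [ 0.2975 -0.3552 -1.7068] op 0.113
 shift tool [ 0.0011 -0.001   0.0028] yaw 0.0005
```

Request:
{"name": "play_rows", "arguments": {"targets": [{"jaw":0.7,"dx":0.001,"dy":-0.001,"dz":0,"yaw":0},{"jaw":0.7,"dx":0,"dy":0,"dz":0.002,"yaw":0},{"jaw":0.7,"dx":0,"dy":0,"dz":0.002,"yaw":0},{"jaw":0.7,"dx":0,"dy":0,"dz":0,"yaw":0},{"jaw":0.7,"dx":0,"dy":0,"dz":0,"yaw":0}]}}

```text
clock: 19.05
tool_pos: [0.5412, 0.1025, 0.0021]
eef_rot: [0.076, 0.997, -0.014, -0.017]
contact_force: [-0.4, 0.7, -0.4]
opening: 0.3
```

Run:
```python
from go import *
rel([.5412,.1026,.0035],np.pi-.153)
shot("w6")
```

```text
t 19.05 tcp [0.5412 0.1025 0.0021] ang 2.989 tilt [-0.0354 -0.0259 -0.999 ] q [-0.0886  0.997  -0.3283  1.8751  0.7322  0.4411  0.4529] F [-0.4408  0.7391 -0.4216] op 0.3
 shift tool [ 0.0001  0.0001 -0.0014] yaw 0.0004
```

View pics/w6.png

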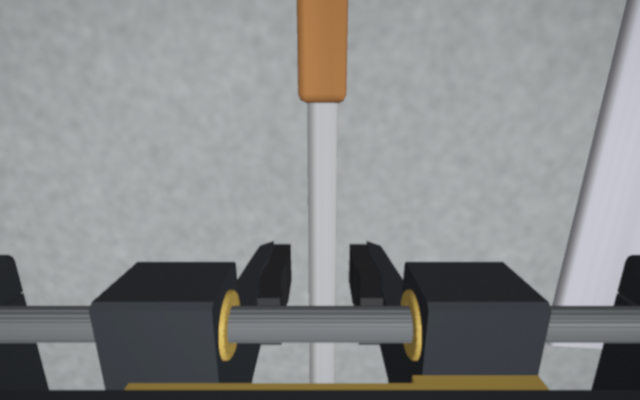

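The shaft at (322,200) is centred between the fingers, and the TCP is now at 2 mm. Closing.

Request:
{"name": "play_rows", "arguments": {"targets": [{"jaw":1,"dx":0,"dy":0,"dz":0,"yaw":0},{"jaw":1,"dx":0,"dy":0,"dz":0,"yaw":0},{"jaw":1,"dx":0,"dy":0,"dz":0,"yaw":0},{"jaw":1,"dx":0,"dy":0,"dz":0,"yaw":0},{"jaw":1,"dx":0,"dy":0,"dz":0,"yaw":0}], "squeeze": 58}}

```text
clock: 19.6
tool_pos: [0.5413, 0.1026, 0.0021]
eef_rot: [0.076, 0.997, -0.014, -0.017]
contact_force: [-0.8, 0.1, 0.0]
opening: 0.116
```

Run:
```python
from go import *
rel([.5412,.1026,.12],np.pi-.2)
```

```text
t 19.6 tcp [0.5413 0.1026 0.0021] ang 2.9891 tilt [-0.0354 -0.0257 -0.999 ] q [-0.0886  0.9971 -0.3285  1.875   0.7322  0.441   0.4529] F [-0.7617  0.0777  0.039 ] op 0.116
 shift tool [ 0.0037 -0.0036 -0.1178] yaw 0.0475
```

Request:
{"name": "play_rows", "arguments": {"targets": [{"jaw":1,"dx":0,"dy":0,"dz":-0.02,"yaw":0},{"jaw":1,"dx":0,"dy":0,"dz":-0.03,"yaw":0.01},{"jaw":1,"dx":0,"dy":0,"dz":-0.03,"yaw":0.01},{"jaw":1,"dx":0,"dy":0,"dz":-0.02,"yaw":0.01},{"jaw":1,"dx":0,"dy":0,"dz":0,"yaw":0}]}}

```text
clock: 20.1
tool_pos: [0.5436, 0.1048, 0.1039]
eef_rot: [0.091, 0.996, -0.015, -0.018]
contact_force: [-0.5, -0.5, -0.7]
opening: 0.117
```

Run:
```python
from go import *
rel([.5314,.2470,.1],np.pi-.2)
shot("s7","scene");shot("d7","side")
for n in ["s7","d7"]:
    D=load(n)
    x,y=(290,140) if n=="s7" else (225,160)
    cv2.imwrite(f"pics/{n}_c.png",cv2.resize(D["frame"][y:y+150,x:x+200,::-1],None,fx=4,fy=4,interpolation=cv2.INTER_CUBIC))
```

```text
t 20.1 tcp [0.5436 0.1048 0.1039] ang 2.9586 tilt [-0.0392 -0.027  -0.9989] q [-0.0168  0.8423 -0.4597  1.8408  0.6002  0.6518  0.5385] F [-0.5346 -0.5356 -0.7324] op 0.117
 shift tool [0.0377 0.1377 0.0005] yaw 0.017
```

View pics/d7_c.png

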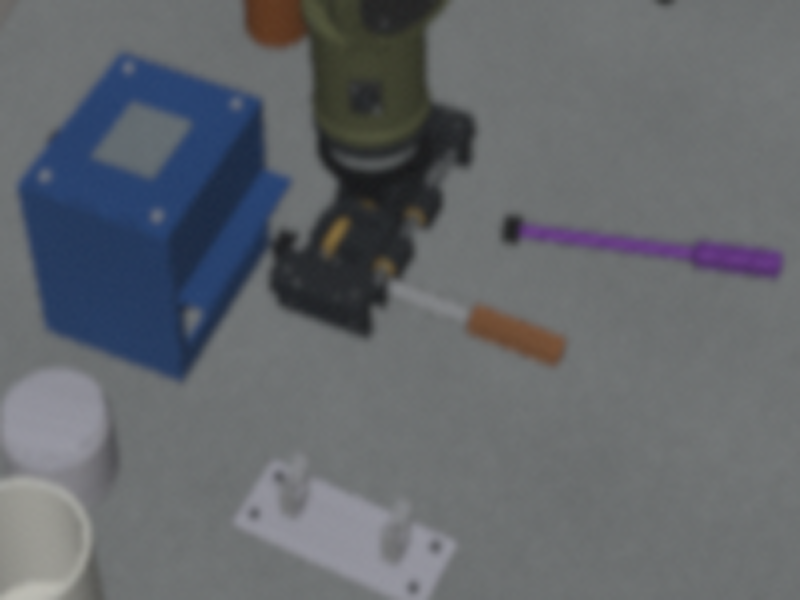

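View pics/s7_c.png

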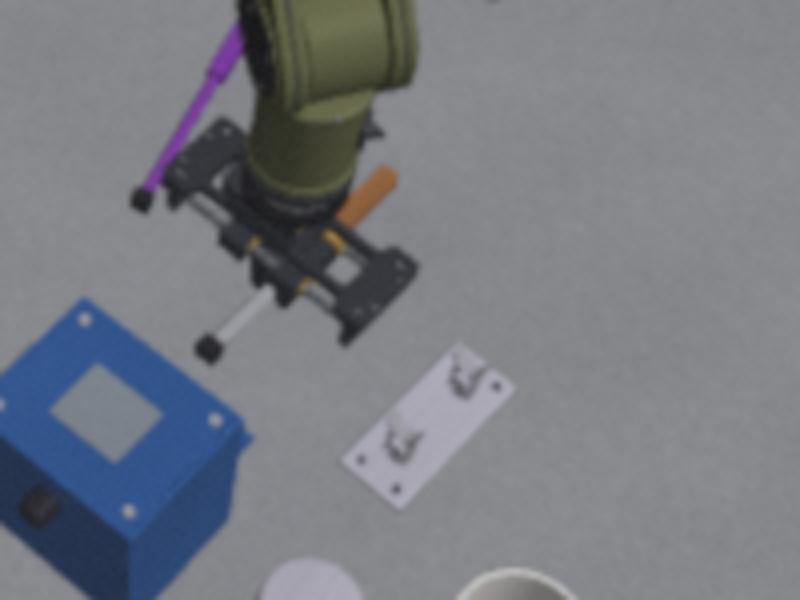

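Request:
{"name": "play_rows", "arguments": {"targets": [{"jaw":1,"dx":0.01,"dy":0.02,"dz":0,"yaw":0.008},{"jaw":1,"dx":0.01,"dy":0.035,"dz":0,"yaw":0.005},{"jaw":1,"dx":0.01,"dy":0.035,"dz":0,"yaw":0},{"jaw":1,"dx":0.005,"dy":0.025,"dz":0,"yaw":0},{"jaw":1,"dx":0,"dy":0,"dz":0,"yaw":0}]}}

```text
clock: 20.7
tool_pos: [0.5255, 0.2223, 0.0896]
eef_rot: [0.099, 0.995, -0.021, -0.025]
contact_force: [-0.4, -0.4, -1.5]
opening: 0.121
```

Run:
```python
from go import *
rel([.5314,.2470,.1],np.pi-.2)
shot("w8")
```

```text
t 20.7 tcp [0.5255 0.2223 0.0896] ang 2.9416 tilt [-0.0547 -0.0366 -0.9978] q [-0.2354  0.8842 -0.442   1.7741  0.5585  0.682   0.3702] F [-0.4112 -0.362  -1.4964] op 0.121
 shift tool [-0.0004  0.0249 -0.0116] yaw 0.0
```

View pics/w8.png

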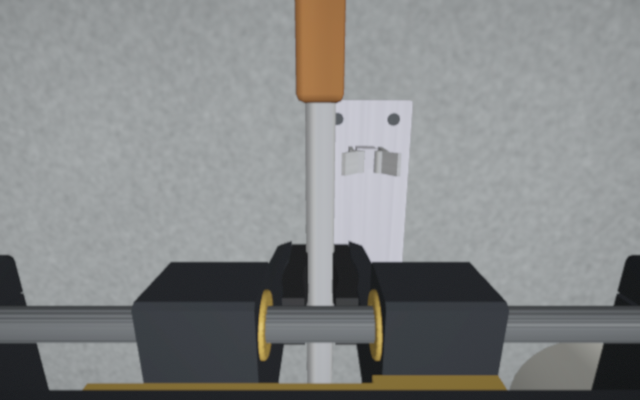

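The rod is held, with its handle at the top of the view. The near clip is at (370,160), to the left (+y) of the shaft at (320,160). I'll measure the rail line from this close view.

Run:
```python
from go import *
d=load("w8");f=d["frame"]
cv2.imwrite("pics/w8_c.png",cv2.resize(f[85:285,270:470,::-1],None,fx=3,fy=3,interpolation=cv2.INTER_CUBIC))
P=cloud(d,d)
e=plane(d,[[412,101],[402.5,255]],.006,d)[:,:2];print("right edge",e,np.arctan2(*(e[1]-e[0])[::-1]))
print("end corner->centre")
for yaw in (-.2,):
    x=np.array([np.cos(yaw),np.sin(yaw)]);y=np.array([-x[1],x[0]]);print(e[0]+.075*x-.03*y)
m=(P[:,:,2]>.03)&(P[:,:,2]<.065);m[:,:338]=False;m[:130]=False;m[200:]=False;m[:,420:]=False
v,u=np.nonzero(m);Q=P[m];print(len(Q),np.median(Q,0),Q.min(0),Q.max(0))
# rod shaft line in tool: plane at axis height
s=d["tool_pos"];print("shaft pts at axis z", plane(d,[[320,110],[320.5,230]],s[2]+.009,d))
hsv=cv2.cvtColor(f,cv2.COLOR_RGB2HSV)
for row in (110,150,200,230): print(row,np.nonzero(f[row,290:350].sum(1)>0)[0][:0],[ (290+i,int(x)) for i,x in enumerate(hsv[row,290:350,2]) if i%3==0])
```

```text
right edge [[0.4638 0.2906]
 [0.5662 0.2696]] -0.2017130455909568
end corner->centre
[0.5313 0.2463]
1379 [0.4908 0.257  0.0497] [0.4822 0.2385 0.03  ] [0.4997 0.2709 0.0594]
shaft pts at axis z [[0.4606 0.2358 0.0986]
 [0.5088 0.2263 0.0986]]
110 [] [(290, 162), (293, 160), (296, 162), (299, 163), (302, 161), (305, 137), (308, 143), (311, 167), (314, 185), (317, 188), (320, 187), (323, 189), (326, 188), (329, 187), (332, 182), (335, 185), (338, 209), (341, 208), (344, 208), (347, 206)]
150 [] [(290, 164), (293, 169), (296, 168), (299, 166), (302, 170), (305, 145), (308, 143), (311, 167), (314, 185), (317, 188), (320, 188), (323, 190), (326, 188), (329, 187), (332, 182), (335, 199), (338, 210), (341, 208), (344, 207), (347, 190)]
200 [] [(290, 168), (293, 170), (296, 169), (299, 163), (302, 162), (305, 147), (308, 140), (311, 166), (314, 185), (317, 189), (320, 188), (323, 189), (326, 188), (329, 187), (332, 179), (335, 205), (338, 208), (341, 208), (344, 206), (347, 206)]
230 [] [(290, 168), (293, 166), (296, 166), (299, 166), (302, 166), (305, 145), (308, 138), (311, 166), (314, 185), (317, 189), (320, 189), (323, 189), (326, 188), (329, 187), (332, 177), (335, 207), (338, 207), (341, 207), (344, 205), (347, 204)]
```

View pics/w8_c.png

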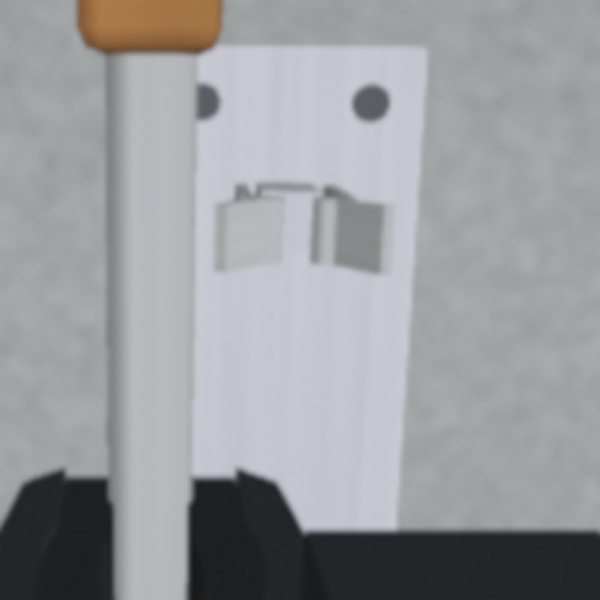

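Run:
```python
from go import *
d=load("w8");yaw=-.2;x=np.array([np.cos(yaw),np.sin(yaw)]);y=np.array([-x[1],x[0]])
C=np.array([.5313,.2463]);T=d["tool_pos"]
for uv,z in (((371.5,162),.056),((371,162),.054),((336,120),.006),((393.5,119.5),.006)):
    p=plane(d,[uv],z,d)[0,:2];print(uv,"rail coords",(p-C)@x,(p-C)@y)
for row in (110,150,200,230):
    for zz in (.0965,):
        p=plane(d,[[320.5,row]],zz+.0,d)[0,:2];print("shaft row",row,"rel TCP along/lat",(p-T[:2])@x,(p-T[:2])@y)
print("handle edge",(plane(d,[[320.5,101]],.1055,d)[0,:2]-T[:2])@x)
```

```text
(371.5, 162) rail coords -0.04192432496503443 0.0006988168264465411
(371, 162) rail coords -0.041681827588736786 0.0006381641152800009
(336, 120) rail coords -0.06308826154420039 -0.018180459525087345
(393.5, 119.5) rail coords -0.06346935452491054 0.0188928275578403
shaft row 110 rel TCP along/lat -0.06632206197721661 0.00044390659224289447
shaft row 150 rel TCP along/lat -0.050570571701582245 0.00047747826796527663
shaft row 200 rel TCP along/lat -0.029683877068428004 0.0005219947757284186
shaft row 230 rel TCP along/lat -0.016460435331271346 0.0005501783374210261
handle edge -0.06933121404019706
```

Request:
{"name": "play_rows", "arguments": {"targets": [{"jaw":1,"dx":0,"dy":0.01,"dz":-0.001,"yaw":0},{"jaw":1,"dx":0,"dy":0.01,"dz":0,"yaw":0},{"jaw":1,"dx":-0.001,"dy":0.004,"dz":0.005,"yaw":0},{"jaw":1,"dx":-0.001,"dy":0,"dz":0.01,"yaw":0},{"jaw":1,"dx":0,"dy":0,"dz":0,"yaw":0}]}}

```text
clock: 21.25
tool_pos: [0.5317, 0.2371, 0.0699]
eef_rot: [0.103, 0.994, -0.026, -0.027]
contact_force: [-1.2, -0.2, -0.9]
opening: 0.118
```

Run:
```python
from go import *
rel([.5313,.2463,.058],np.pi-.2)
```

```text
t 21.25 tcp [0.5317 0.2371 0.0699] ang 2.9343 tilt [-0.0594 -0.0464 -0.9972] q [-0.2688  0.9261 -0.4253  1.7354  0.5631  0.6854  0.3491] F [-1.2183 -0.2026 -0.9334] op 0.118
 shift tool [0.0017 0.0096 0.0114] yaw -0.0073
```

Request:
{"name": "play_rows", "arguments": {"targets": [{"jaw":1,"dx":0.001,"dy":0.004,"dz":0,"yaw":-0.004},{"jaw":1,"dx":0.001,"dy":0.004,"dz":0,"yaw":-0.003},{"jaw":1,"dx":0,"dy":0.002,"dz":0.002,"yaw":0},{"jaw":1,"dx":0,"dy":0,"dz":0,"yaw":0},{"jaw":1,"dx":0,"dy":0,"dz":0,"yaw":0}]}}

```text
clock: 21.75
tool_pos: [0.5317, 0.2468, 0.067]
eef_rot: [0.1, 0.994, -0.026, -0.027]
contact_force: [-0.4, -0.4, -0.2]
opening: 0.122
```

Run:
```python
from go import *
rel([.5313,.2463,.058],np.pi-.2)
shot("w9");d=load("w9")
yaw=-.2;x=np.array([np.cos(yaw),np.sin(yaw)]);y=np.array([-x[1],x[0]]);C=np.array([.5313,.2463])
cv2.imwrite("pics/w9_c.png",cv2.resize(d["frame"][85:285,230:430,::-1],None,fx=3,fy=3,interpolation=cv2.INTER_CUBIC))
```

```text
t 21.75 tcp [0.5317 0.2468 0.067 ] ang 2.9404 tilt [-0.0598 -0.0472 -0.9971] q [-0.2839  0.9346 -0.4259  1.7222  0.5626  0.6912  0.3445] F [-0.4241 -0.4393 -0.1619] op 0.122
 shift tool [-0.0001 -0.      0.009 ] yaw -0.0012
```

View pics/w9_c.png

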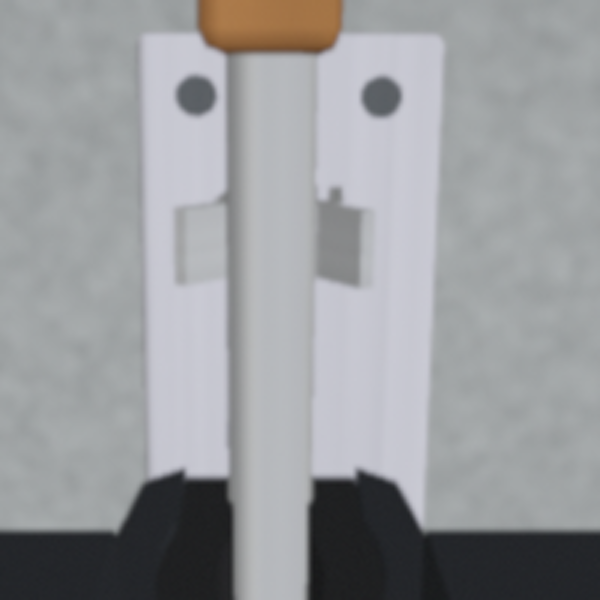

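Run:
```python
from go import *
d=load("w9");yaw=-.2;x=np.array([np.cos(yaw),np.sin(yaw)]);y=np.array([-x[1],x[0]]);C=np.array([.5313,.2463])
for n,uv,z in (("clip",(321.7,166.7),.056),("holeL",(295.3,116.8),.006),("holeR",(357,117.2),.006),("cornL",(277.2,96.5),.006),("cornR",(377.5,97),.006),("shaft",(320.7,110),.075),("shaft",(320.5,166),.075),("shaft",(320.2,230),.075)):
    p=plane(d,[uv],z,d)[0,:2]-C;print(n,"along %.1f lat %.1f"%(p@x*1e3,p@y*1e3))
# rod pitch from depth along shaft
P=cloud(d,d)
for row in (110,140,190,220): q=P[row,318:323];print(row,np.nanmedian(q,0))
```

```text
clip along -41.0 lat 0.7
holeL along -63.9 lat -17.6
holeR along -63.7 lat 18.7
cornL along -75.4 lat -28.1
cornR along -75.0 lat 30.1
shaft along -65.9 lat 1.2
shaft along -43.8 lat 1.2
shaft along -16.4 lat 1.1
110 [0.4671 0.2606 0.081 ]
140 [0.478  0.2585 0.0816]
190 [0.4972 0.2546 0.081 ]
220 [0.5094 0.2522 0.081 ]
```

Request:
{"name": "play_rows", "arguments": {"targets": [{"jaw":1,"dx":0,"dy":0,"dz":0.006,"yaw":0},{"jaw":1,"dx":-0.0005,"dy":0,"dz":0.006,"yaw":0},{"jaw":1,"dx":-0.0005,"dy":0.001,"dz":0.004,"yaw":0},{"jaw":1,"dx":0,"dy":0,"dz":0,"yaw":0},{"jaw":1,"dx":0,"dy":0,"dz":0,"yaw":0}], "squeeze": 60}}

```text
clock: 22.3
tool_pos: [0.5319, 0.2462, 0.0493]
eef_rot: [0.1, 0.994, -0.027, -0.028]
contact_force: [-0.7, 0.1, -1.6]
opening: 0.12
```

Run:
```python
from go import *
rel([.5314,.2463,.045],np.pi-.2);print(r.get_state()["moment"])
```

```text
t 22.3 tcp [0.5319 0.2462 0.0493] ang 2.94 tilt [-0.0602 -0.0479 -0.997 ] q [-0.2917  0.9606 -0.4102  1.7258  0.5785  0.6612  0.332 ] F [-0.6887  0.0598 -1.5766] op 0.12
 shift tool [0.0003 0.0003 0.0043] yaw -0.0016
[ 0.1754 -0.1502  0.0091]
```

Request:
{"name": "play_rows", "arguments": {"targets": [{"jaw":1,"dx":0,"dy":0,"dz":0.004,"yaw":0},{"jaw":1,"dx":0,"dy":0,"dz":0.004,"yaw":0},{"jaw":1,"dx":0,"dy":0.0005,"dz":0.004,"yaw":0},{"jaw":1,"dx":0,"dy":0,"dz":0.004,"yaw":0},{"jaw":1,"dx":0,"dy":0,"dz":0.004,"yaw":0}]}}

```text
clock: 22.8
tool_pos: [0.5316, 0.2459, 0.0289]
eef_rot: [0.1, 0.994, -0.026, -0.027]
contact_force: [-0.1, -0.8, 11.4]
opening: 0.115
```

Run:
```python
from go import *
rel([.5314,.2463,.029],np.pi-.2);print(r.get_state()["moment"])
```

```text
t 22.8 tcp [0.5316 0.2459 0.0289] ang 2.9396 tilt [-0.0582 -0.0472 -0.9972] q [-0.3024  0.9898 -0.3901  1.7317  0.5982  0.622   0.3147] F [-0.1347 -0.8127 11.4308] op 0.115
 shift tool [ 0.0003  0.0003 -0.0001] yaw -0.002
[ 0.0639 -0.0287 -0.0688]
```

Request:
{"name": "play_rows", "arguments": {"targets": [{"jaw":1,"dx":0,"dy":0,"dz":0.005,"yaw":0},{"jaw":1,"dx":0,"dy":0,"dz":0.006,"yaw":0},{"jaw":1,"dx":0,"dy":0,"dz":0.006,"yaw":0},{"jaw":1,"dx":0,"dy":0,"dz":0.004,"yaw":0},{"jaw":1,"dx":0,"dy":0,"dz":0,"yaw":0}]}}

```text
clock: 23.3
tool_pos: [0.5318, 0.2461, 0.03]
eef_rot: [0.1, 0.994, -0.029, -0.021]
contact_force: [0.5, 0.2, -4.8]
opening: 0.118
```

Run:
```python
from go import *
rel([.5314,.2463,.029],np.pi-.2);print(r.get_state()["moment"])
d=shot("w10");P=cloud(d,d)
cv2.imwrite("pics/w10_c.png",cv2.resize(d["frame"][85:285,230:430,::-1],None,fx=3,fy=3,interpolation=cv2.INTER_CUBIC))
for row in (110,140,190,220): q=P[row,318:323];print(row,np.nanmedian(q,0))
```

```text
t 23.3 tcp [0.5318 0.2461 0.03  ] ang 2.9397 tilt [-0.0468 -0.053  -0.9975] q [-0.3143  0.9843 -0.3778  1.7393  0.6065  0.6121  0.3005] F [ 0.5369  0.1856 -4.8011] op 0.118
 shift tool [0.0004 0.0002 0.001 ] yaw -0.0019
[ 0.125  -0.2203 -0.0694]
110 [0.467  0.26   0.0434]
140 [0.4779 0.2578 0.0435]
190 [0.4972 0.2539 0.0432]
220 [0.5094 0.2515 0.0429]
```

View pics/w10_c.png

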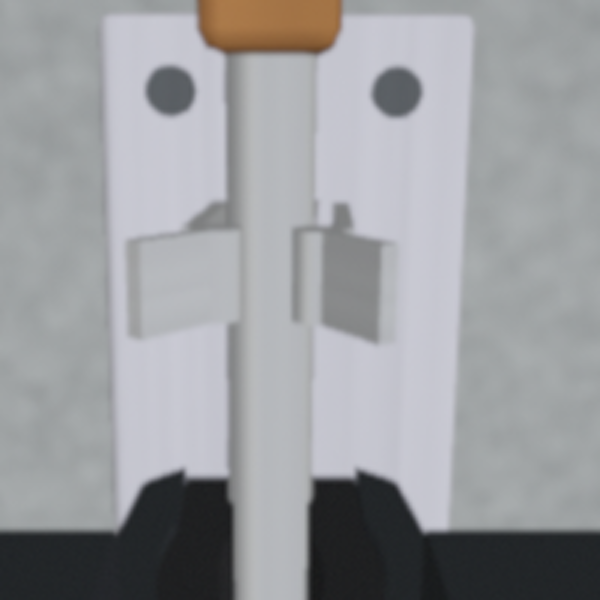

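The shaft is now under the lips of the near clip. Its top is at z ≈ 0.043 (home would be 0.042). I'll let go, lift off and check both clips.

Request:
{"name": "play_rows", "arguments": {"targets": [{"jaw":0.6,"dx":0,"dy":0,"dz":0,"yaw":0},{"jaw":0.6,"dx":0,"dy":0,"dz":0,"yaw":0},{"jaw":0.6,"dx":0,"dy":0,"dz":-0.02,"yaw":0},{"jaw":0.6,"dx":0,"dy":0,"dz":-0.04,"yaw":0},{"jaw":0.6,"dx":0,"dy":0,"dz":-0.04,"yaw":0}]}}

```text
clock: 23.85
tool_pos: [0.5328, 0.2491, 0.1237]
eef_rot: [0.1, 0.994, -0.033, -0.027]
contact_force: [0.5, 0.0, 0.4]
opening: 0.399
```

Request:
{"name": "play_rows", "arguments": {"targets": [{"jaw":0.6,"dx":0.03,"dy":0,"dz":-0.03,"yaw":0},{"jaw":0.8,"dx":0.03,"dy":0,"dz":-0.01,"yaw":0},{"jaw":1,"dx":0.02,"dy":0,"dz":0,"yaw":0},{"jaw":1,"dx":0,"dy":0,"dz":0,"yaw":0},{"jaw":1,"dx":0,"dy":0,"dz":0,"yaw":0}]}}

```text
clock: 24.35
tool_pos: [0.459, 0.2707, 0.1715]
eef_rot: [0.101, 0.994, -0.029, -0.024]
contact_force: [0.6, -0.1, 0.7]
opening: 0.061
```

Run:
```python
from go import *
rel([.5314,.2463,.06],np.pi-.2)
for n,c in (("w11","wrist"),("s11","scene"),("d11","side")):
    D=shot(n,c)
    if c!="wrist":
        x,y=(340,190) if c=="scene" else (240,240)
        cv2.imwrite(f"pics/{n}_c.png",cv2.resize(D["frame"][y:y+90,x:x+120,::-1],None,fx=6,fy=6,interpolation=cv2.INTER_CUBIC))
```

```text
t 24.35 tcp [0.459  0.2707 0.1715] ang 2.9373 tilt [-0.053  -0.0524 -0.9972] q [-0.3362  0.7287 -0.4919  1.8325  0.4704  0.7783  0.2791] F [ 0.5582 -0.1171  0.6872] op 0.061
 shift tool [-0.0804 -0.0024  0.1087] yaw -0.0042
```

View pics/w11.png

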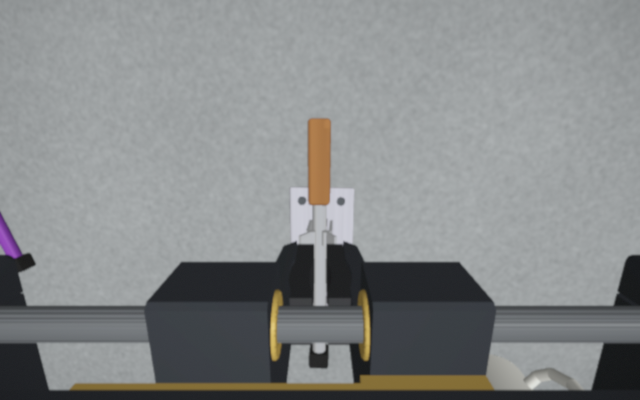

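View pics/s11_c.png

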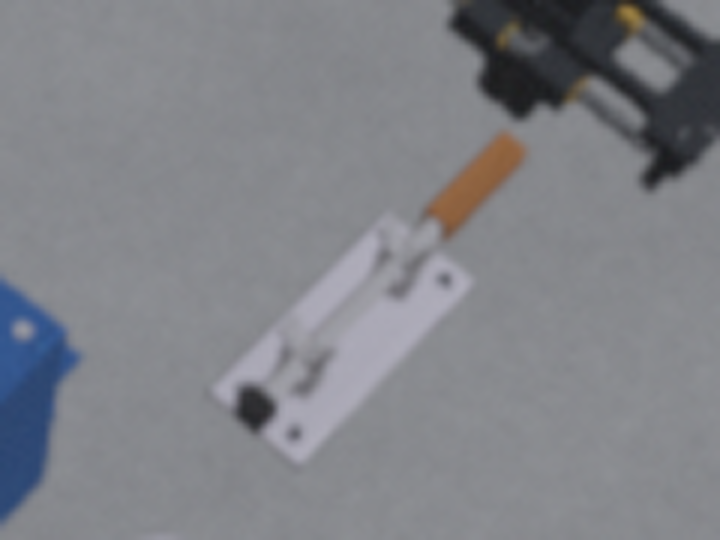

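View pics/d11_c.png

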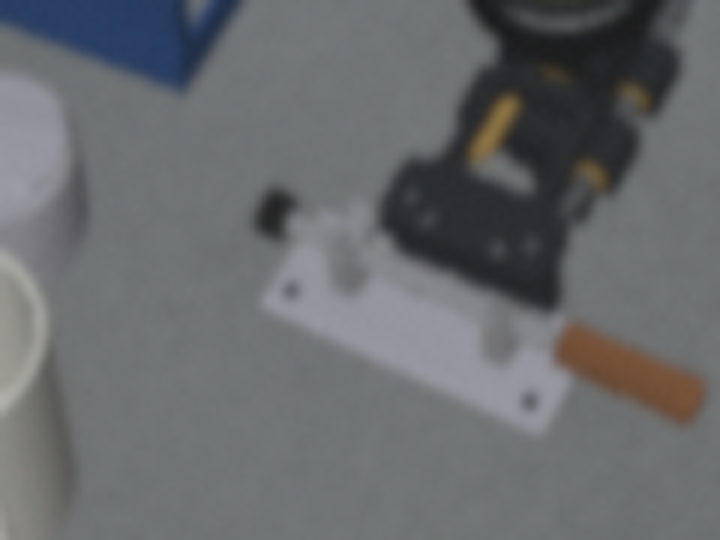

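The rod sits in both clips, with the handle at (319,160) and the tip at (319,358) in the wrist view. Next I'll check its height along its length.

Run:
```python
from go import *
C=np.array([.5318,.2468]);yaw=-.2;x=np.array([np.cos(yaw),np.sin(yaw)]);y=np.array([-x[1],x[0]])
for n in ("w11","s11","d11"):
    d=load(n);P=cloud(d,d);a=(P[:,:,:2]-C)@x;l=(P[:,:,:2]-C)@y;hsv=cv2.cvtColor(d["frame"],cv2.COLOR_RGB2HSV)
    for lo,hi,nm,w in ((-.14,-.12,"handle end",.007),(-.1,-.075,"handle front",.007),(-.068,-.05,"shaft near",.003),(-.03,.03,"shaft mid",.003),(.05,.065,"shaft far",.003),(.073,.083,"tip",.007)):
        m=(a>lo)&(a<hi)&(abs(l)<w)&(P[:,:,2]>.02)&(P[:,:,2]<.07)
        if m.sum()>3: print(n,nm,m.sum(),"z med %.4f p90 %.4f lat %.4f"%(np.median(P[:,:,2][m]),np.percentile(P[:,:,2][m],90),np.median(l[m])))
    b=(abs(P[:,:,2])<.004)&(abs(l)<.12)&(abs(a)<.2);print(n,"bench",np.median(P[:,:,2][b]))
    k=(P[:,:,2]>.003)&(P[:,:,2]<.012)&(abs(l)<.028)&(abs(l)>.012)&(abs(a)<.07);print(n,"plate(6)",np.median(P[:,:,2][k]))
```

```text
w11 handle end 450 z med 0.0456 p90 0.0465 lat -0.0001
w11 handle front 540 z med 0.0455 p90 0.0464 lat 0.0004
w11 shaft near 142 z med 0.0422 p90 0.0433 lat 0.0002
w11 shaft mid 383 z med 0.0420 p90 0.0430 lat -0.0000
w11 shaft far 28 z med 0.0422 p90 0.0428 lat -0.0002
w11 tip 138 z med 0.0453 p90 0.0461 lat -0.0001
w11 bench 0.0006126288393972223
w11 plate(6) 0.006562253225474934
s11 handle end 21 z med 0.0453 p90 0.0481 lat 0.0002
s11 handle front 30 z med 0.0444 p90 0.0469 lat 0.0000
s11 shaft near 9 z med 0.0418 p90 0.0430 lat -0.0008
s11 shaft mid 39 z med 0.0407 p90 0.0452 lat 0.0004
s11 shaft far 8 z med 0.0409 p90 0.0433 lat -0.0006
s11 tip 18 z med 0.0446 p90 0.0497 lat -0.0012
s11 bench 7.164952407701097e-05
s11 plate(6) 0.006440713254656227
d11 handle end 35 z med 0.0421 p90 0.0454 lat 0.0014
d11 handle front 39 z med 0.0427 p90 0.0454 lat 0.0015
d11 shaft near 13 z med 0.0388 p90 0.0414 lat 0.0005
d11 shaft mid 30 z med 0.0397 p90 0.0417 lat 0.0009
d11 shaft far 8 z med 0.0398 p90 0.0414 lat 0.0006
d11 tip 16 z med 0.0429 p90 0.0458 lat -0.0015
d11 bench -0.0014787317983431247
d11 plate(6) 0.005138532867349888
```

Run:
```python
from go import *
a=load("scene0");b=load("s11");A=cloud(a);B=cloud(b)
for n,(x,y,w,h) in dict(bottle=(215,175,32,56),tin=(350,276,33,40),jug=(393,280,56,52),box=(280,212,74,86)).items():
    s=np.s_[y:y+h,x:x+w];mA=A[s][...,2]>.03;mB=B[s][...,2]>.03
    d=cv2.absdiff(a["frame"][s],b["frame"][s])
    print(n,"mean",A[s][mA].mean(0),B[s][mB].mean(0),"img diff",d.mean(),(d.max(2)>40).sum())
s=r.get_state();print(s["clock"],np.abs(s["qd"]).max(),s["contact_force"])
r.finish_job();print("done")
```

```text
bottle mean [ 0.7421 -0.2288  0.1309] [ 0.7422 -0.2288  0.1306] img diff 1.578125 0
tin mean [0.7479 0.2508 0.0692] [0.7477 0.2507 0.0692] img diff 1.5755050505050505 0
jug mean [0.7018 0.385  0.0883] [0.7023 0.3851 0.0883] img diff 1.5222069597069596 0
box mean [0.7468 0.0815 0.1459] [0.7468 0.0815 0.1459] img diff 1.6437251204693064 0
24.5 0.004105955272022053 [-0.6741 -0.6244  0.0284]
the job is handed in; nothing more can be done
done
```

The toggle was off, and I pushed it over to on with the rod. The rod is now home in both rail clips. I handed the job in at 24.5 s.

- **Toggle:** Sweeping from the right, the tip met it at about y = -25 mm, at the edge of the off range. It moved left under 1 to 2 N and fell over past upright. I backed off to zero force, then touched it lightly again. It stood at about y = +2.6 mm, which is on, and no force reading on the toggle passed 2 N.
- **Rod:** I laid it on the bench, let go, took it afresh by the middle of the shaft and pressed it into the clips. The highest press reading was 11.4 N. After letting go, the wrist camera's heights for the handle, shaft and tip put the axis level at about 36 mm, centred over the rail to within about 1 mm.
- **Bystanders:** The bottle, tin, jug and box look unchanged from the first picture (differences of 0.5 mm or less). The gripper ended clear of everything.

Some readings were off:
- **Camera bias:** The scene and side cameras disagreed by up to about 8 mm with where the arm placed the rod tip. I corrected the box position for that.
- **Side camera height:** It read the rod 1 to 3 mm lower than the wrist camera, and it read the bench low as well.
- **Tool tilt:** The tool drifted about 3° off vertical during the moves, but the rod still went in level.
- **Rejected calls:** My first three move calls were refused for missing keys, and nothing moved.

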